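# Make up two dinner kits

### The job

Make up the two dinner kits: the blue tray gets the lemon and the spice jar with the green-sided cap, the orange tray gets the garlic bulb and the spice jar with the yellow cap. In each tray the lemon or garlic lies on the floor of the large shallow compartment and the jar stands upright on the floor of the small deep one. The red-capped jar is in neither kit: leave it, the honey jar and the tin as they stand, and do not push the trays about.

Things in the scene. Friction and masses are not known exactly. Their poses are not given: they have to be found in the camera images.
- lemon_center (a point): Yellow lemon, 83 mm long and 58 mm thick, 0.09 to 0.17 kg, loose on the worktop on the right. This point is its middle, 29 mm above the worktop at the start; its x is the lemon's long axis (level, any heading), so grip it across y. It can roll. Belongs in the blue tray: it fits its large compartment only with its long axis along the tray.
- garlic_center (a point): Whitish-pink garlic bulb, 56 mm across and 55 mm tall with a pointed top, 0.03 to 0.05 kg, loose on the worktop on the right. This point is its middle, 27 mm above its underside. z is up through its point at the start. Belongs in the orange tray.
- green_jar: Upright glass spice jar with a GREEN-sided cap (from above the cap's disc looks olive-brown inside a green rim), round, 45 mm across, 97 mm tall, 0.08 to 0.14 kg, loose. Origin: centre of its underside, z up its axis. It stands in a row of three jars behind the trays, in any of the three places. Belongs in the blue tray.
- yellow_jar: Upright glass spice jar with a YELLOW cap (from above a dark blue disc inside a yellow rim), round, 44 mm across, 96 mm tall, 0.08 to 0.14 kg, loose. Origin: centre of its underside, z up its axis. It stands in a row of three jars behind the trays, in any of the three places. Belongs in the orange tray.
- red_jar: Upright glass spice jar with a RED cap, round, 44 mm across, 106 mm tall, 0.08 to 0.14 kg, loose. Origin: centre of its underside, z up its axis. It stands in a row of three jars behind the trays, in any of the three places. Belongs to no kit: it is to stay where it stands.
- blue_tray: Open blue tray, loose, 0.7 kg, 178 (x) by 88 mm, 15 mm tabs at its ends. Origin: underside centre. Floor, walls 4 mm thick. Large shallow compartment: 104 (x) by 80 mm inside, centre at x -32.5, y 0 mm, outer wall tops 16 mm up. Small deep one: 61 (x) by 80 mm inside, centre at x +54, y 0, its walls and the divider 30 mm up. x is across the view to 0.4 rad. For lemon and green jar.
- orange_tray: Open orange tray, loose, 0.7 kg, 178 (x) by 88 mm, 15 mm tabs at its ends. Origin: underside centre. Floor, walls 4 mm thick. Large shallow compartment: 104 (x) by 80 mm inside, centre at x -32.5, y 0 mm, outer wall tops 16 mm up. Small deep one: 61 (x) by 80 mm inside, centre at x +54, y 0, its walls and the divider 30 mm up. x is across the view to 0.4 rad. For garlic and yellow jar.
- honey_jar: Bystander: honey jar with a green lid, wider than the spice jars, 68 mm across, 84 mm tall, loose, at the back behind the spice jars. Origin: centre of its underside. Not to be disturbed.
- food_tin: Bystander: food tin, 75 mm across, 110 mm tall, loose, at the back behind the spice jars. Origin: centre of its underside. Not to be disturbed.
Not all that is in view belongs to the job. Several things look just like the part that bears garlic_center: the one meant starts nearest to the robot's base.

How it is judged:
By the outcome, as a careful person would: the job done as asked, in the order asked, and still so for the second after the job is handed in, with the robot touching nothing.
It also fails if it takes over 112 s, if anything falls off the work surface, if the arm or the gripper's body presses on something with over 40 N, if the wrist force passes 120 N, or if a joint passes its speed limit or range.

### The arm

A 6-joint arm with a two-finger parallel gripper is mounted at the origin on a cart in front of the work surface, level with it; the furniture and walls round the work are solid. World frame = base frame: x ahead of the robot, y to its left, z up, the work surface at z = 0. Lengths are in mm, angles in rad, forces in N, time in s.
With the tool pointing down it reaches from about 350 to 775 mm from the base axis. Payload 7.3 kg.
Tool frame: the origin (TCP) lies at the very end of the fingers, on their centre line; the grasp point (between the pads) lies 19 mm behind it; z points along the fingers, y is the line along which they close (so a half turn about z gives the same grasp; the last joint's range is limited). The gripper opens to 92 mm and grips with 3 to 60 N. Pads are 19 mm wide; open, the fingers measure 130 mm over their backs; the gripper's body (75 mm by 190 mm) begins 47 mm behind the grasp point.
Start: joints at [1.015, 0.342, 1.524, -0, 1.275, -0.146], TCP at [209.163, 481.558, 202.541] pointing down, gripper open.
Joint ranges: [-2.53, 2.53], [-0.77, 2.02], [0.04, 2.7], [-1, 4.14], [0.28, 2.66], [-3.11, 3.11]. Speed limits (rad/s): [2.57, 2.57, 3.14, 3.14, 3.14, 3.14].

### API

Orientations are given as [roll, pitch, yaw] about the fixed x, y, z axes, in that order (R = Rz(yaw) Ry(pitch) Rx(roll)).
In Python, from plant import bot gives the robot as it stands.
- The arm moves only by the tool send_rows, never from a script. Its argument "rows" is a list of rows, each an object of numbers: "x", "y", "z": the shift along the tool's x, y, z in units of 0.2 m (1.0 is 0.2 m); "ax", "ay", "az": the turn, a rotation vector about the tool's x, y, z in units of 60 degrees (1.0 is 60 degrees); "jaw": the opening, from -1 (shut) to 1 (fully open), so that 0 is half open. In form: [{"x": .., "y": .., "z": .., "ax": .., "ay": .., "az": .., "jaw": ..}, ...]. A call has exactly 10 rows; each row is the pose to reach, as a shift and turn from the pose commanded when the call began, along the tool's axes at that moment; what a row does not reach only later rows make up. A row lasts 1/8 s, in which the tool goes at most 62.5 mm and 10.7 degrees, less where a joint would pass 70% of its speed; a pose out of reach is approached as far as the arm can. A call with a number of a shift or a turn outside -1 to 1 is refused whole. A call with a gripper value outside its range is refused whole. The fingers move at their own pace and stop on an object; the grip force is fixed at half the most. Time passes only in rows, so rows that repeat a pose let the fingers close, or fill a call up. It gives the time, the measured TCP pose, the force, the opening and the grip force at its end, in the units of the state.
- bot.get_obs(): the state, without advancing time (a new reading comes with each control period).
- bot.capture(name): name is "side" or "top"; returns (picture, depth): 420x560x3 uint8, red, green, blue; 420x560 float32, mm along the optical axis (not along the pixel's ray), 0 where there is no reading.
- bot.camera_model(name): a dict with "vertical_fov" (degrees; the focal length in pixels is half the picture's height over the tangent of half this angle, whatever the lens; pixels are square), "cx", "cy" (the principal point, pixels), "R" (3x3) and "t" (3): a world point X has camera coordinates R X + t. Camera axes: x right, y down, z forward; pixel columns grow to the right and rows downward; lengths in mm; the calibration is good to about 2 mm. A picture is of the moment at which its call begins. camera_model takes no time and is no camera call.
- bot.close_job(): hands the job in; it is judged then, once.
The state is a dict: "time": time; "joint_positions": joint angles; "dq": joint speeds; "tau": joint torques, N m; "tool_pos": TCP position; "tcp_rot": TCP orientation; "contact_force": force on the tool from outside, world axes, zero at the start; "moment": the same for the moment, N m; "grip_width": finger opening in mm; "finger_force": force on a finger pad.
Only numpy, scipy, OpenCV 4.12 (cv2) and the standard library are available. Lean on these libraries where they do the work, as an engineer would, in place of code of your own. Each camera call takes 0.05 s, during which the arm holds its last target. There are 200 camera calls.

## Working session

There is one attempt and no reset: what is moved stays moved. The work goes in short steps, Python scripts to look and compute and a tool call to move; the robot and the scene stay as the last step left them, time stands still between calls to the robot, and variables do not carry over. Pictures are saved under pics/ and viewed, at most 14 in all, crops included, and the job is handed in when it is done.

Besides the shell and the picture viewer there is one more tool, called after ">>>" in YAML: its name, and indented under it one key for each argument. send_rows: Moves the arm, as the interface text tells. Its arguments: {"type":"object","properties":{"rows":{"type":"array","items":{"type":"object","properties":{"x":{"type":"number","minimum":-1,"maximum":1},"y":{"type":"number","minimum":-1,"maximum":1},"z":{"type":"number","minimum":-1,"maximum":1},"ax":{"type":"number","minimum":-1,"maximum":1},"ay":{"type":"number","minimum":-1,"maximum":1},"az":{"type":"number","minimum":-1,"maximum":1},"jaw":{"type":"number"}}}}},"required":["rows"]}

```bash
ls; mkdir -p pics; python3 - <<'E'
from plant import bot
import cv2,numpy as np
o=bot.get_obs();print(o)
for n in("top","side"):
    p,d=bot.capture(n);m=bot.camera_model(n);print(n,m)
    cv2.imwrite(f"pics/{n}0.png",p[:,:,::-1]);np.savez(f"pics/{n}0.npz",p=p,d=d)
E
```

```text
pics
{'time': 0.0, 'joint_positions': array([ 1.01499779e+00,  3.42690616e-01,  1.52505682e+00, -3.15190872e-05,
        1.27542089e+00, -1.46025633e-01]), 'dq': array([ 0.00097401,  0.00021401,  0.0012587 , -0.00255177,  0.00115885,
        0.00090262]), 'tau': array([-8.71980683e-04, -4.31236231e+01, -2.44224018e+01,  7.18108658e-02,
        5.59470069e-02, -1.84706341e-04]), 'tool_pos': array([208.91003574, 481.12956044, 201.84778218]), 'tcp_rot': array([-3.14002936e+00, -1.99453643e-04,  2.73182880e+00]), 'contact_force': array([ 0.09257363,  0.79277476, -0.62354984]), 'moment': array([-0.00548303,  0.01543407,  0.02311342]), 'finger_force': 0.0, 'grip_width': 91.94455935738695}
top {'vertical_fov': 54.99450032405573, 'cx': 283.44007113444667, 'cy': 212.73764493194466, 'R': array([[-0.01915719, -0.99979564, -0.00645634],
       [-0.98304799,  0.02001321, -0.18225292],
       [ 0.18234489,  0.00285544, -0.98323049]]), 't': array([-54.14081128, 611.34497884, 803.95436153])}
side {'vertical_fov': 42.83713457794283, 'cx': 276.4650658919184, 'cy': 211.47667433987655, 'R': array([[ 0.92053572, -0.39007611, -0.02132177],
       [-0.21309071, -0.45562758, -0.86428922],
       [ 0.32742379,  0.80015257, -0.50254305]]), 't': array([-596.7351993 ,  153.31302799, 1362.81608395])}
```

View pics/top0.png

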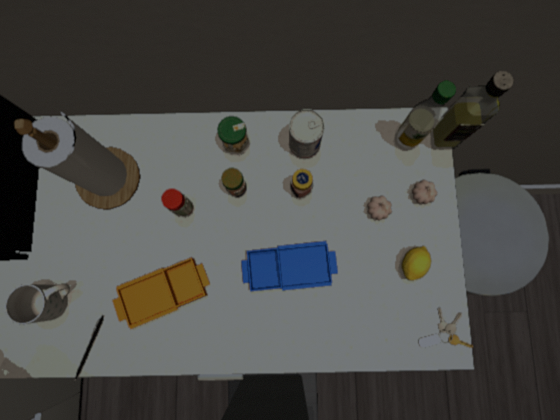

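View pics/side0.png

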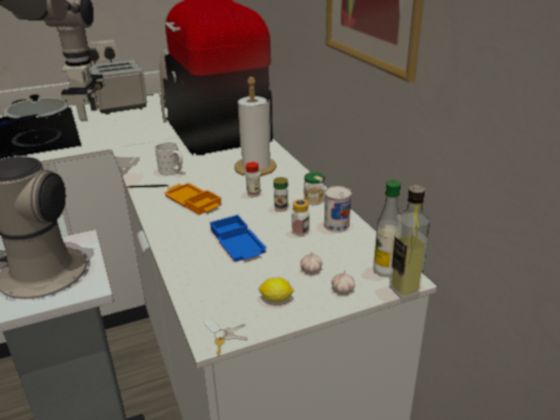

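The top view shows orange tray (162,292, deep end right), blue tray (290,267, deep end left), jars red (175,202), green (233,180), yellow (302,182), garlics (379,207) and (424,191), lemon (417,264). The side view shows the same things, with the lemon at (276,290) and the garlics at (311,263) and (343,282).

```bash
cat > h.py <<'E'
import numpy as np,cv2
from plant import bot
def cam(n):
    m=bot.camera_model(n);f=210/np.tan(np.radians(m["vertical_fov"]/2));return m,f,np.array(m["R"]),np.array(m["t"])
def ray(n,uv):
    m,f,R,t=cam(n);uv=np.atleast_2d(uv).astype(float)
    d=np.c_[(uv[:,0]-m["cx"])/f,(uv[:,1]-m["cy"])/f,np.ones(len(uv))]@R
    return -R.T@t,d
def plane(n,uv,z):
    c,d=ray(n,uv);return c+d*((z-c[2])/d[:,2])[:,None]
def cloud(n,d):
    v,u=np.nonzero(d>0);c,r=ray(n,np.c_[u,v]);P=np.zeros(d.shape+(3,));P[v,u]=c+r*d[v,u][:,None];return P
def two(a,b):  # top uv, side uv -> closest point, gap
    c1,d1=ray("top",a);c2,d2=ray("side",b);d1=d1[0];d2=d2[0]
    s=np.linalg.lstsq(np.c_[d1,-d2],c2-c1,rcond=None)[0];p=c1+d1*s[0];q=c2+d2*s[1];return (p+q)/2,np.linalg.norm(p-q)
def proj(n,X):
    m,f,R,t=cam(n);c=np.atleast_2d(X)@R.T+t;return np.c_[m["cx"]+f*c[:,0]/c[:,2],m["cy"]+f*c[:,1]/c[:,2]]
def mask(p,box,lo,hi):
    h=cv2.cvtColor(p,cv2.COLOR_RGB2HSV);m=cv2.inRange(h,lo,hi);k=np.zeros_like(m);x0,y0,x1,y1=box;k[y0:y1,x0:x1]=m[y0:y1,x0:x1];return k
def blob(k):
    c=max(cv2.findContours(k,cv2.RETR_EXTERNAL,cv2.CHAIN_APPROX_NONE)[0],key=cv2.contourArea);return c
def cen(c):
    M=cv2.moments(c);return np.array([M["m10"],M["m01"]])/M["m00"]
E
python3 - <<'E'
from h import *
np.set_printoptions(precision=1,suppress=True)
T=np.load("pics/top0.npz");S=np.load("pics/side0.npz");tp,td,sp,sd=T["p"],T["d"],S["p"],S["d"]
P=cloud("top",td);Q=cloud("side",sd)
print("table",np.percentile(P[300:340,340:400,2],[5,50,95]),np.percentile(Q[250:280,190:220,2],[5,50,95]))
# hsv samples
ht=cv2.cvtColor(tp,cv2.COLOR_RGB2HSV);hs=cv2.cvtColor(sp,cv2.COLOR_RGB2HSV)
for u,v in[(162,292),(310,267),(417,264),(379,207),(424,191),(233,175),(225,180),(302,178),(295,176),(360,300)]:print("t",u,v,ht[v,u],P[v,u])
for u,v in[(276,290),(311,263),(343,282),(281,183),(301,206),(180,250)]:print("s",u,v,hs[v,u],Q[v,u])
# depth blobs above table
for nm,C,boxes in(("top",P,dict(lemon=(395,240,440,290),g1=(360,188,398,225),g2=(407,175,442,207),green=(215,162,250,200),yellow=(285,162,320,202),red=(155,180,198,220),honey=(212,110,252,156),tin=(285,105,328,160))),("side",Q,dict(lemon=(250,270,300,308),g1=(295,248,328,276),g2=(328,266,360,298),green=(268,172,294,215),yellow=(286,196,314,240),red=(240,158,266,200)))):
  for k,(x0,y0,x1,y1) in boxes.items():
    A=C[y0:y1,x0:x1].reshape(-1,3);A=A[(A[:,2]>8)&(A[:,2]<150)];zt=np.percentile(A[:,2],98);B=A[A[:,2]>zt-8]
    print(nm,k,len(A),"ztop",zt,"top mid",(np.percentile(B,3,0)+np.percentile(B,97,0))/2,"mean",B.mean(0),"box",np.percentile(A,2,0),np.percentile(A,98,0))
E
```

```text
table [-3.  -0.6  1.9] [-3.8 -1.   1.8]
t 162 292 [ 20 197 114] [448.9 203.3   2.6]
t 310 267 [108 190 122] [ 496.8 -122.3    4.2]
t 417 264 [ 32 169 119] [ 496.2 -341.8   55.3]
t 379 207 [ 10  63 110] [ 620.9 -273.3   43.3]
t 424 191 [ 10  58 114] [ 654.9 -374.2   41.4]
t 233 175 [ 23 169  71] [683.9  36.3  97.1]
t 225 180 [ 26 152  67] [674.   53.   95.7]
t 302 178 [112  66  58] [ 674.3 -105.9   97.8]
t 295 176 [ 23 175 111] [679.3 -91.7  96.4]
t 360 300 [ 90  11 120] [ 423.5 -229.1    1.7]
s 276 290 [ 28 184 184] [ 490.7 -371.7   48.4]
s 311 263 [ 15  54 185] [ 614.8 -297.3   36.9]
s 343 282 [ 23  30 186] [ 646.6 -399.5   40.4]
s 281 183 [ 37 147  87] [674.7  23.5  94.3]
s 301 206 [ 22 211 167] [ 669.8 -123.    94.1]
s 180 250 [ 38  20 190] [346.2 -47.7  -2.7]
top lemon 790 ztop 58.32242206284363 top mid [ 501.  -347.5   54.6] mean [ 501.2 -346.9   54.8] box [ 467.9 -370.7   29.4] [ 532.8 -318.4   58.3]
top g1 461 ztop 48.3417317748515 top mid [ 625.8 -278.1   46.2] mean [ 624.6 -277.3   43.6] box [ 600.  -300.6   21.3] [ 648.3 -254.    48.3]
top g2 465 ztop 48.58319193136566 top 
[... 944 characters left out ...]
 g1 332 ztop 48.34669465447928 top mid [ 622.5 -280.4   46.8] mean [ 623.3 -279.8   44.5] box [ 597.8 -303.8   11.5] [ 645.5 -264.    48.3]
side g2 379 ztop 49.33529496033909 top mid [ 657.5 -383.    47. ] mean [ 656.9 -382.9   45.9] box [ 632.3 -406.3   11.2] [ 678.  -364.9   49.3]
side green 492 ztop 98.43434752815438 top mid [676.4 -17.7  95.2] mean [676.7  30.1  95.8] box [ 654.  -103.5   11.2] [700.2  53.7  98.4]
side yellow 680 ztop 96.84019337392503 top mid [ 674.2 -107.9   93.3] mean [ 673.4 -109.4   94.2] box [ 651.3 -131.7    9.3] [773.2  33.3  96.8]
side red 711 ztop 107.66327337834491 top mid [634.8 161.  104.4] mean [634.2 157.1 105.1] box [614.5 136.2   9.4] [728.9 351.8 107.7]
```

```bash
cat > trays.py <<'E'
from h import *
np.set_printoptions(precision=1,suppress=True)
LO={"blue":((100,120,30),(125,255,255)),"orange":((8,140,40),(24,255,255))}
def rect(P):
    r=cv2.minAreaRect(P[:,:2].astype(np.float32));b=cv2.boxPoints(r);e=b[1]-b[0],b[2]-b[1];L=max(e,key=np.linalg.norm);return np.array(r[0]),sorted(r[1]),np.degrees(np.arctan2(L[1],L[0]))%180
def trays(p,d,n="top",boxes={"blue":(235,232,345,298),"orange":(108,250,215,335)}):
    C=cloud(n,d)
    for k,b in boxes.items():
        m=mask(p,b,*LO[k]);c=blob(m);f=np.zeros_like(m);cv2.drawContours(f,[c],-1,255,-1)
        A=C[(f>0)];A=A[(A[:,2]>-6)&(A[:,2]<45)]
        print(n,k,"outline@9",*rect(plane(n,c[:,0],9)))
        H=A[A[:,2]>22];L=A[(A[:,2]<10)]
        print("  z>22:",len(H),*rect(H),"mean",H.mean(0),"zmax",np.percentile(H[:,2],90))
        print("  allmean",A.mean(0),"floor z",np.median(L[:,2]))
E
python3 - <<'E'
from trays import *
T=np.load("pics/top0.npz");S=np.load("pics/side0.npz")
trays(T["p"],T["d"]);trays(S["p"],S["d"],"side",{"blue":(205,212,270,262),"orange":(160,180,226,215)})
c=blob(mask(T["p"],(395,240,440,290),(22,110,60),(40,255,255)));print("lemon top",rect(plane("top",c[:,0],29)));a=cen(c)
m=bot.camera_model("top");e=cv2.fitEllipse(c);print(e)
c2=blob(mask(S["p"],(250,270,300,308),(20,110,60),(40,255,255)));print("two-view",two(a,cen(c2)))
o=T["p"][225:345,100:350,::-1];cv2.imwrite("pics/crop0.png",cv2.resize(cv2.convertScaleAbs(o,alpha=1.8),None,fx=3,fy=3,interpolation=cv2.INTER_CUBIC))
E
```

```text
top blue outline@9 [498.5 -75.8] [96.44091033935547, 206.7858123779297] 94.70656
  z>22: 247 [494.1 -21.9] [69.46797943115234, 86.22288513183594] 4.8073406 mean [493.4 -21.6  28.8] zmax 30.769126651805117
  allmean [496.4 -76.7   7.4] floor z 3.4204064198021342
top orange outline@9 [449.6 203.9] [96.25535583496094, 206.31687927246094] 111.38913
  z>22: 297 [469.6 151.8] [70.1334457397461, 87.85425567626953] 21.150002 mean [466.3 151.5  28.3] zmax 30.666008140530494
  allmean [447.6 205.4   7.6] floor z 2.9759725433695507
side blue outline@9 [499.9 -65.9] [97.21874237060547, 214.93675231933594] 93.32324
  z>22: 179 [492.  -21.8] [76.42942810058594, 88.39042663574219] 4.809733 mean [490.3 -29.3  26.1] zmax 30.010794053740437
  allmean [497.5 -74.   10.6] floor z 3.7095981965247233
side orange outline@9 [453.9 211.1] [110.52828979492188, 209.44898986816406] 111.80163
  z>22: 177 [467.7 151.5] [77.78192138671875, 87.69055938720703] 20.648302 mean [465.9 148.1  26.7] zmax 29.775509678688923
  allmean [449.1 195.2  12.6] floor z 4.102610776935819
lemon top (array([ 500.2, -349.9]), [60.75886154174805, 65.97632598876953], np.float32(8.267662))
((416.54266357421875, 262.9233093261719), (25.01522445678711, 33.803611755371094), 23.116012573242188)
two-view (array([ 499.5, -348.8,   30.8]), np.float64(0.5222994970011653))
```

View pics/crop0.png

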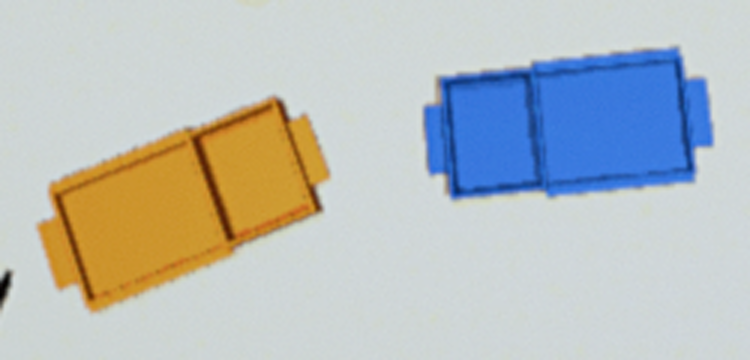

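The crop shows both trays plainly: the blue deep compartment is on the left (crop 490,135), and the orange one is on the right (crop 255,170). Tray poses agree between the two views. Next: the lemon heading and a helper for the move numbers.

```bash
cat > go.py <<'E'
from h import *
from scipy.spatial.transform import Rotation as Ro
import sys
# usage: go.py x y z yawdeg ... -> units from present pose for each target
o=bot.get_obs();p=o["tool_pos"];R=Ro.from_euler("xyz",o["tcp_rot"])
print("t %.2f tcp %s yaw %.1f w %.1f ff %.1f F %s"%(o["time"],np.round(p,1),np.degrees(o["tcp_rot"][2]),o["grip_width"],o["finger_force"],np.round(o["contact_force"],1)))
a=np.array(sys.argv[1:],float).reshape(-1,4)
for x,y,z,w in a:
    s=R.inv().apply(np.array([x,y,z])-p)/200;r=(R.inv()*Ro.from_euler("xyz",[np.pi,0,np.radians(w)])).as_rotvec()/np.radians(60)
    print((x,y,z,w),"shift",np.round(s,3),"turn",np.round(r,3))
E
python3 - <<'E'
from h import *
np.set_printoptions(precision=1,suppress=True)
for n,b in(("top",(395,240,440,290)),("side",(250,265,305,310))):
    D=np.load(f"pics/{n}0.npz");P=cloud(n,D["d"]);x0,y0,x1,y1=b;A=P[y0:y1,x0:x1].reshape(-1,3)
    for z in(25,35,45):
        B=A[(A[:,2]>z)&(A[:,2]<70)];w,V=np.linalg.eigh(np.cov(B[:,:2].T));print(n,z,len(B),np.sqrt(w),np.degrees(np.arctan2(V[1,1],V[0,1]))%180,B.mean(0))
D=np.load("pics/top0.npz");c=blob(mask(D["p"],(395,240,440,290),(18,90,40),(42,255,255)))
q=plane("top",c[:,0],29)[:,:2].astype(np.float32);print(cv2.fitEllipse(q))
E
python3 go.py 400 300 220 180 560 130 200 184.7 679.5 39.5 170 184.7
```

```text
top 25 786 [13.7 18.9] 155.14763435764453 [ 499.6 -342.5   47.8]
top 35 728 [13.3 18.3] 156.14347170363254 [ 499.6 -343.5   49.1]
top 45 531 [11.9 15.4] 152.6908197025381 [ 500.6 -345.8   52.4]
side 25 578 [12.5 19.8] 159.5726388902502 [ 495.8 -358.6   43.5]
side 35 444 [10.5 17.9] 153.08725532146522 [ 496.1 -356.9   47.5]
side 45 281 [ 9.8 15. ] 154.23202893913793 [ 498.  -354.    51.8]
((500.4078063964844, -348.2766418457031), (55.43072509765625, 75.08497619628906), 56.43635559082031)
t 0.10 tcp [209.  481.2 202. ] yaw 156.5 w 91.9 ff 0.0 F [-0.4 -0.2 -0.5]
(np.float64(400.0), np.float64(300.0), np.float64(220.0), np.float64(180.0)) shift [-1.237 -0.451 -0.09 ] turn [-0.001 -0.    -0.391]
(np.float64(560.0), np.float64(130.0), np.float64(200.0), np.float64(184.7)) shift [-2.31  -0.911  0.01 ] turn [-0.001 -0.    -0.47 ]
(np.float64(679.5), np.float64(39.5), np.float64(170.0), np.float64(184.7)) shift [-3.038 -1.088  0.161] turn [-0.001 -0.    -0.47 ]
```

>>> send_rows:
  rows:
    - {"x": -0.25, "y": -0.15, "z": -0.02, "az": -0.1}
    - {"x": -0.5, "y": -0.3, "z": -0.04, "az": -0.2}
    - {"x": -0.75, "y": -0.45, "z": -0.06, "az": -0.3}
    - {"x": -1, "y": -0.6, "z": -0.08, "az": -0.47}
    - {"x": -1, "y": -0.6, "z": -0.08, "az": -0.47}
    - {"x": -1, "y": -0.6, "z": -0.08, "az": -0.47}
    - {"x": -1, "y": -0.6, "z": -0.08, "az": -0.47}
    - {"x": -1, "y": -0.6, "z": -0.08, "az": -0.47}
    - {"x": -1, "y": -0.6, "z": -0.08, "az": -0.47}
    - {"x": -1, "y": -0.6, "z": -0.08, "az": -0.47}

```text
schema error: expected keys x, y, z, ax, ay, az, jaw
```

```bash
python3 go.py 679.5 39.5 170 184.7
```

```text
t 0.10 tcp [209.  481.2 202. ] yaw 156.5 w 91.9 ff 0.0 F [-0.4 -0.2 -0.5]
(np.float64(679.5), np.float64(39.5), np.float64(170.0), np.float64(184.7)) shift [-3.038 -1.088  0.161] turn [-0.001 -0.    -0.47 ]
```

>>> send_rows:
  rows:
    - {"x": -0.25, "y": -0.15, "z": -0.02, "ax": 0, "ay": 0, "az": -0.1, "jaw": 1}
    - {"x": -0.5, "y": -0.3, "z": -0.04, "ax": 0, "ay": 0, "az": -0.2, "jaw": 1}
    - {"x": -0.75, "y": -0.45, "z": -0.06, "ax": 0, "ay": 0, "az": -0.3, "jaw": 1}
    - {"x": -1, "y": -0.6, "z": -0.08, "ax": 0, "ay": 0, "az": -0.47, "jaw": 1}
    - {"x": -1, "y": -0.6, "z": -0.08, "ax": 0, "ay": 0, "az": -0.47, "jaw": 1}
    - {"x": -1, "y": -0.6, "z": -0.08, "ax": 0, "ay": 0, "az": -0.47, "jaw": 1}
    - {"x": -1, "y": -0.6, "z": -0.08, "ax": 0, "ay": 0, "az": -0.47, "jaw": 1}
    - {"x": -1, "y": -0.6, "z": -0.08, "ax": 0, "ay": 0, "az": -0.47, "jaw": 1}
    - {"x": -1, "y": -0.6, "z": -0.08, "ax": 0, "ay": 0, "az": -0.47, "jaw": 1}
    - {"x": -1, "y": -0.6, "z": -0.08, "ax": 0, "ay": 0, "az": -0.47, "jaw": 1}

```text
time: 1.35
tool_pos: [344.5, 292.1, 218.5]
tcp_rot: [3.141, -0.0, -3.059]
contact_force: [-1.0, -0.0, 0.2]
grip_width: 91.6
finger_force: 0.0
```

```bash
python3 go.py 679.5 39.5 170 184.7
```

```text
t 1.35 tcp [344.5 292.1 218.5] yaw -175.2 w 91.6 ff 0.0 F [-1.  -0.   0.2]
(np.float64(679.5), np.float64(39.5), np.float64(170.0), np.float64(184.7)) shift [-1.564 -1.398  0.242] turn [ 0.    -0.     0.001]
```

>>> send_rows:
  rows:
    - {"x": -0.2, "y": -0.2, "z": 0, "ax": 0, "ay": 0, "az": 0, "jaw": 1}
    - {"x": -0.4, "y": -0.4, "z": 0, "ax": 0, "ay": 0, "az": 0, "jaw": 1}
    - {"x": -0.6, "y": -0.6, "z": 0, "ax": 0, "ay": 0, "az": 0, "jaw": 1}
    - {"x": -0.8, "y": -0.8, "z": 0.05, "ax": 0, "ay": 0, "az": 0, "jaw": 1}
    - {"x": -0.9, "y": -0.9, "z": 0.1, "ax": 0, "ay": 0, "az": 0, "jaw": 1}
    - {"x": -1, "y": -1, "z": 0.1, "ax": 0, "ay": 0, "az": 0, "jaw": 1}
    - {"x": -1, "y": -1, "z": 0.1, "ax": 0, "ay": 0, "az": 0, "jaw": 1}
    - {"x": -1, "y": -1, "z": 0.1, "ax": 0, "ay": 0, "az": 0, "jaw": 1}
    - {"x": -1, "y": -1, "z": 0.1, "ax": 0, "ay": 0, "az": 0, "jaw": 1}
    - {"x": -1, "y": -1, "z": 0.1, "ax": 0, "ay": 0, "az": 0, "jaw": 1}

```text
time: 2.6
tool_pos: [560.2, 109.6, 198.9]
tcp_rot: [3.141, 0.0, -3.058]
contact_force: [-0.0, -0.3, 1.1]
grip_width: 91.5
finger_force: 0.0
```

```bash
python3 go.py 679.5 39.5 120 184.7  679.5 39.5 50 184.7
```

```text
t 2.60 tcp [560.2 109.6 198.9] yaw -175.2 w 91.5 ff 0.0 F [-0.  -0.3  1.1]
(np.float64(679.5), np.float64(39.5), np.float64(120.0), np.float64(184.7)) shift [-0.565 -0.399  0.395] turn [0.    0.    0.001]
(np.float64(679.5), np.float64(39.5), np.float64(50.0), np.float64(184.7)) shift [-0.565 -0.399  0.745] turn [0.    0.    0.001]
```

>>> send_rows:
  rows:
    - {"x": -0.2, "y": -0.14, "z": 0.1, "ax": 0, "ay": 0, "az": 0, "jaw": 1}
    - {"x": -0.4, "y": -0.28, "z": 0.2, "ax": 0, "ay": 0, "az": 0, "jaw": 1}
    - {"x": -0.565, "y": -0.399, "z": 0.3, "ax": 0, "ay": 0, "az": 0, "jaw": 1}
    - {"x": -0.565, "y": -0.399, "z": 0.35, "ax": 0, "ay": 0, "az": 0, "jaw": 1}
    - {"x": -0.565, "y": -0.399, "z": 0.45, "ax": 0, "ay": 0, "az": 0, "jaw": 1}
    - {"x": -0.565, "y": -0.399, "z": 0.55, "ax": 0, "ay": 0, "az": 0, "jaw": 1}
    - {"x": -0.565, "y": -0.399, "z": 0.65, "ax": 0, "ay": 0, "az": 0, "jaw": 1}
    - {"x": -0.565, "y": -0.399, "z": 0.745, "ax": 0, "ay": 0, "az": 0, "jaw": 1}
    - {"x": -0.565, "y": -0.399, "z": 0.745, "ax": 0, "ay": 0, "az": 0, "jaw": 1}
    - {"x": -0.565, "y": -0.399, "z": 0.745, "ax": 0, "ay": 0, "az": 0, "jaw": 0.4}

```text
time: 3.85
tool_pos: [680.2, 39.0, 50.4]
tcp_rot: [-3.142, 0.001, -3.059]
contact_force: [-0.6, -0.8, -0.0]
grip_width: 86.0
finger_force: 0.0
```

>>> send_rows:
  rows:
    - {"x": 0, "y": 0, "z": 0, "ax": 0, "ay": 0, "az": 0, "jaw": -0.3}
    - {"x": 0, "y": 0, "z": 0, "ax": 0, "ay": 0, "az": 0, "jaw": -0.3}
    - {"x": 0, "y": 0, "z": 0, "ax": 0, "ay": 0, "az": 0, "jaw": -0.3}
    - {"x": 0, "y": 0, "z": 0, "ax": 0, "ay": 0, "az": 0, "jaw": -0.3}
    - {"x": 0, "y": 0, "z": 0, "ax": 0, "ay": 0, "az": 0, "jaw": -0.3}
    - {"x": 0, "y": 0, "z": 0, "ax": 0, "ay": 0, "az": 0, "jaw": -0.3}
    - {"x": 0, "y": 0, "z": 0, "ax": 0, "ay": 0, "az": 0, "jaw": -0.3}
    - {"x": 0, "y": 0, "z": 0, "ax": 0, "ay": 0, "az": 0, "jaw": -0.3}
    - {"x": 0, "y": 0, "z": -0.05, "ax": 0, "ay": 0, "az": 0, "jaw": -0.3}
    - {"x": 0, "y": 0, "z": -0.1, "ax": 0, "ay": 0, "az": 0, "jaw": -0.3}

```text
time: 5.1
tool_pos: [679.8, 38.7, 70.2]
tcp_rot: [3.142, 0.0, -3.059]
contact_force: [-0.3, -0.6, 0.3]
grip_width: 44.1
finger_force: 30.0
```

```bash
python3 go.py 493.5 -21.8 150 184.7  493.5 -21.8 57 184.7
```

```text
t 5.10 tcp [679.8  38.7  70.2] yaw -175.3 w 44.1 ff 30.0 F [-0.3 -0.6  0.3]
(np.float64(493.5), np.float64(-21.8), np.float64(150.0), np.float64(184.7)) shift [ 0.953 -0.225 -0.399] turn [0. 0. 0.]
(np.float64(493.5), np.float64(-21.8), np.float64(57.0), np.float64(184.7)) shift [ 0.953 -0.225  0.066] turn [0. 0. 0.]
```

>>> send_rows:
  rows:
    - {"x": 0.1, "y": 0, "z": -0.15, "ax": 0, "ay": 0, "az": 0, "jaw": -0.3}
    - {"x": 0.25, "y": -0.05, "z": -0.25, "ax": 0, "ay": 0, "az": 0, "jaw": -0.3}
    - {"x": 0.45, "y": -0.1, "z": -0.25, "ax": 0, "ay": 0, "az": 0, "jaw": -0.3}
    - {"x": 0.65, "y": -0.15, "z": -0.25, "ax": 0, "ay": 0, "az": 0, "jaw": -0.3}
    - {"x": 0.8, "y": -0.2, "z": -0.25, "ax": 0, "ay": 0, "az": 0, "jaw": -0.3}
    - {"x": 0.9, "y": -0.225, "z": -0.2, "ax": 0, "ay": 0, "az": 0, "jaw": -0.3}
    - {"x": 0.953, "y": -0.225, "z": -0.15, "ax": 0, "ay": 0, "az": 0, "jaw": -0.3}
    - {"x": 0.953, "y": -0.225, "z": -0.1, "ax": 0, "ay": 0, "az": 0, "jaw": -0.3}
    - {"x": 0.953, "y": -0.225, "z": -0.1, "ax": 0, "ay": 0, "az": 0, "jaw": -0.3}
    - {"x": 0.953, "y": -0.225, "z": -0.1, "ax": 0, "ay": 0, "az": 0, "jaw": -0.3}

```text
time: 6.35
tool_pos: [494.3, -21.8, 89.8]
tcp_rot: [-3.141, 0.001, -3.059]
contact_force: [-0.0, 0.4, -1.5]
grip_width: 43.8
finger_force: 30.0
```

```bash
python3 go.py 493.5 -21.8 56 184.7; python3 - <<'E'
from h import *
p,d=bot.capture("side");m=cv2.resize(p[150:290,180:370,::-1],None,fx=4,fy=4);cv2.imwrite("pics/s1.png",m)
E
```

```text
t 6.35 tcp [494.3 -21.8  89.8] yaw -175.3 w 43.8 ff 30.0 F [-0.   0.4 -1.5]
(np.float64(493.5), np.float64(-21.8), np.float64(56.0), np.float64(184.7)) shift [0.004 0.    0.169] turn [-0.     0.001  0.001]
```

View pics/s1.png

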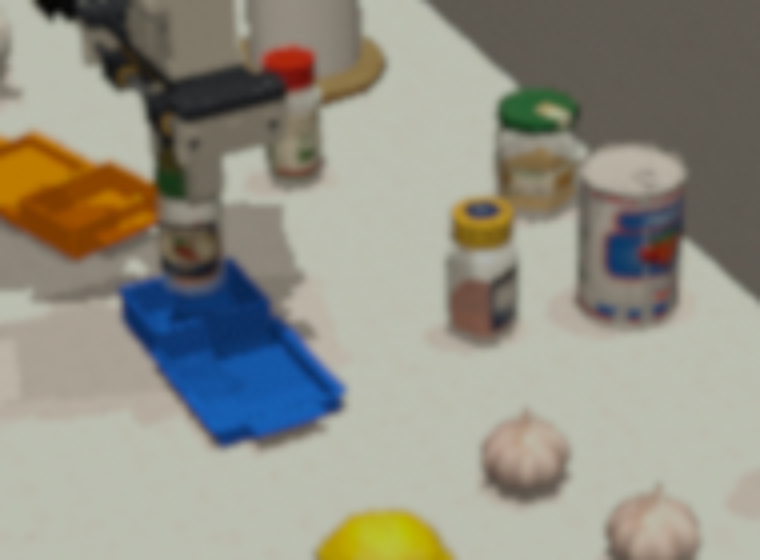

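The green jar hangs upright over the blue deep compartment (crop 190,250). Lowering, releasing and lifting.

>>> send_rows:
  rows:
    - {"x": 0, "y": 0, "z": 0.06, "ax": 0, "ay": 0, "az": 0, "jaw": -0.3}
    - {"x": 0, "y": 0, "z": 0.12, "ax": 0, "ay": 0, "az": 0, "jaw": -0.3}
    - {"x": 0, "y": 0, "z": 0.15, "ax": 0, "ay": 0, "az": 0, "jaw": -0.3}
    - {"x": 0, "y": 0, "z": 0.175, "ax": 0, "ay": 0, "az": 0, "jaw": -0.3}
    - {"x": 0, "y": 0, "z": 0.175, "ax": 0, "ay": 0, "az": 0, "jaw": -0.3}
    - {"x": 0, "y": 0, "z": 0.175, "ax": 0, "ay": 0, "az": 0, "jaw": -0.3}
    - {"x": 0, "y": 0, "z": 0.175, "ax": 0, "ay": 0, "az": 0, "jaw": 0.2}
    - {"x": 0, "y": 0, "z": 0.175, "ax": 0, "ay": 0, "az": 0, "jaw": 0.6}
    - {"x": 0, "y": 0, "z": 0.175, "ax": 0, "ay": 0, "az": 0, "jaw": 1}
    - {"x": 0, "y": 0, "z": 0.175, "ax": 0, "ay": 0, "az": 0, "jaw": 1}

```text
time: 7.65
tool_pos: [493.5, -21.8, 54.6]
tcp_rot: [3.142, 0.0, -3.059]
contact_force: [-0.2, 0.0, -0.1]
grip_width: 79.1
finger_force: 0.0
```

>>> send_rows:
  rows:
    - {"x": 0, "y": 0, "z": 0, "ax": 0, "ay": 0, "az": 0, "jaw": 1}
    - {"x": 0, "y": 0, "z": 0, "ax": 0, "ay": 0, "az": 0, "jaw": 1}
    - {"x": 0, "y": 0, "z": -0.1, "ax": 0, "ay": 0, "az": 0, "jaw": 1}
    - {"x": 0, "y": 0, "z": -0.25, "ax": 0, "ay": 0, "az": 0, "jaw": 1}
    - {"x": 0, "y": 0, "z": -0.4, "ax": 0, "ay": 0, "az": 0, "jaw": 1}
    - {"x": -0.2, "y": 0.1, "z": -0.5, "ax": 0, "ay": 0, "az": 0, "jaw": 1}
    - {"x": -0.4, "y": 0.2, "z": -0.5, "ax": 0, "ay": 0, "az": -0.1, "jaw": 1}
    - {"x": -0.6, "y": 0.3, "z": -0.5, "ax": 0, "ay": 0, "az": -0.15, "jaw": 1}
    - {"x": -0.8, "y": 0.4, "z": -0.5, "ax": 0, "ay": 0, "az": -0.15, "jaw": 1}
    - {"x": -0.8, "y": 0.4, "z": -0.5, "ax": 0, "ay": 0, "az": -0.15, "jaw": 1}

```text
time: 8.9
tool_pos: [647.6, 72.6, 153.2]
tcp_rot: [3.141, -0.0, -2.9]
contact_force: [0.0, -0.1, 0.3]
grip_width: 91.7
finger_force: 0.0
```

```bash
python3 go.py 675 -106 120 194  675 -106 50 194
```

```text
t 8.90 tcp [647.6  72.6 153.2] yaw -166.2 w 91.7 ff 0.0 F [ 0.  -0.1  0.3]
(np.float64(675.0), np.float64(-106.0), np.float64(120.0), np.float64(194.0)) shift [ 0.081 -0.9    0.166] turn [ 0.    -0.    -0.003]
(np.float64(675.0), np.float64(-106.0), np.float64(50.0), np.float64(194.0)) shift [ 0.081 -0.9    0.516] turn [ 0.    -0.    -0.003]
```

>>> send_rows:
  rows:
    - {"x": 0.03, "y": -0.25, "z": 0, "ax": 0, "ay": 0, "az": 0, "jaw": 1}
    - {"x": 0.05, "y": -0.5, "z": 0, "ax": 0, "ay": 0, "az": 0, "jaw": 1}
    - {"x": 0.07, "y": -0.75, "z": 0, "ax": 0, "ay": 0, "az": 0, "jaw": 1}
    - {"x": 0.081, "y": -0.9, "z": 0, "ax": 0, "ay": 0, "az": 0, "jaw": 1}
    - {"x": 0.081, "y": -0.9, "z": 0.1, "ax": 0, "ay": 0, "az": 0, "jaw": 1}
    - {"x": 0.081, "y": -0.9, "z": 0.2, "ax": 0, "ay": 0, "az": 0, "jaw": 1}
    - {"x": 0.081, "y": -0.9, "z": 0.33, "ax": 0, "ay": 0, "az": 0, "jaw": 1}
    - {"x": 0.081, "y": -0.9, "z": 0.45, "ax": 0, "ay": 0, "az": 0, "jaw": 1}
    - {"x": 0.081, "y": -0.9, "z": 0.516, "ax": 0, "ay": 0, "az": 0, "jaw": 1}
    - {"x": 0.081, "y": -0.9, "z": 0.516, "ax": 0, "ay": 0, "az": 0, "jaw": 1}

```text
time: 10.15
tool_pos: [672.4, -107.7, 50.6]
tcp_rot: [3.141, -0.002, -2.902]
contact_force: [0.9, -0.8, 0.0]
grip_width: 91.5
finger_force: 0.0
```

>>> send_rows:
  rows:
    - {"x": 0, "y": 0, "z": 0, "ax": 0, "ay": 0, "az": 0, "jaw": -0.3}
    - {"x": 0, "y": 0, "z": 0, "ax": 0, "ay": 0, "az": 0, "jaw": -0.3}
    - {"x": 0, "y": 0, "z": 0, "ax": 0, "ay": 0, "az": 0, "jaw": -0.3}
    - {"x": 0, "y": 0, "z": 0, "ax": 0, "ay": 0, "az": 0, "jaw": -0.3}
    - {"x": 0, "y": 0, "z": 0, "ax": 0, "ay": 0, "az": 0, "jaw": -0.3}
    - {"x": 0, "y": 0, "z": 0, "ax": 0, "ay": 0, "az": 0, "jaw": -0.3}
    - {"x": 0, "y": 0, "z": 0, "ax": 0, "ay": 0, "az": 0, "jaw": -0.3}
    - {"x": 0, "y": 0, "z": 0, "ax": 0, "ay": 0, "az": 0, "jaw": -0.3}
    - {"x": 0, "y": 0, "z": -0.1, "ax": 0, "ay": 0, "az": 0, "jaw": -0.3}
    - {"x": 0, "y": 0, "z": -0.2, "ax": 0, "ay": 0, "az": 0, "jaw": -0.3}

```text
time: 11.4
tool_pos: [672.9, -107.6, 91.1]
tcp_rot: [3.141, -0.001, -2.902]
contact_force: [0.2, 0.1, -0.5]
grip_width: 42.2
finger_force: 29.9
```

```bash
python3 go.py 600 0 175 197 468.5 151.7 175 201.2
```

```text
t 11.40 tcp [ 672.9 -107.6   91.1] yaw -166.3 w 42.2 ff 29.9 F [ 0.2  0.1 -0.5]
(np.float64(600.0), np.float64(0.0), np.float64(175.0), np.float64(197.0)) shift [ 0.227  0.609 -0.419] turn [ 0.001 -0.001 -0.055]
(np.float64(468.5), np.float64(151.7), np.float64(175.0), np.float64(201.2)) shift [ 0.686  1.502 -0.417] turn [ 0.001 -0.001 -0.125]
```

>>> send_rows:
  rows:
    - {"x": 0.05, "y": 0.1, "z": -0.2, "ax": 0, "ay": 0, "az": 0, "jaw": -0.3}
    - {"x": 0.12, "y": 0.3, "z": -0.4, "ax": 0, "ay": 0, "az": 0, "jaw": -0.3}
    - {"x": 0.2, "y": 0.5, "z": -0.42, "ax": 0, "ay": 0, "az": -0.03, "jaw": -0.3}
    - {"x": 0.3, "y": 0.7, "z": -0.42, "ax": 0, "ay": 0, "az": -0.06, "jaw": -0.3}
    - {"x": 0.4, "y": 0.85, "z": -0.42, "ax": 0, "ay": 0, "az": -0.1, "jaw": -0.3}
    - {"x": 0.5, "y": 1, "z": -0.42, "ax": 0, "ay": 0, "az": -0.125, "jaw": -0.3}
    - {"x": 0.6, "y": 1, "z": -0.42, "ax": 0, "ay": 0, "az": -0.125, "jaw": -0.3}
    - {"x": 0.686, "y": 1, "z": -0.42, "ax": 0, "ay": 0, "az": -0.125, "jaw": -0.3}
    - {"x": 0.686, "y": 1, "z": -0.42, "ax": 0, "ay": 0, "az": -0.125, "jaw": -0.3}
    - {"x": 0.686, "y": 1, "z": -0.42, "ax": 0, "ay": 0, "az": -0.125, "jaw": -0.3}

```text
time: 12.65
tool_pos: [493.3, 54.1, 175.5]
tcp_rot: [-3.141, 0.001, -2.771]
contact_force: [0.7, -0.1, -1.9]
grip_width: 42.6
finger_force: 29.9
```

```bash
python3 go.py 468.5 151.7 55.5 201.2; python3 - <<'E'
from trays import *
p,d=bot.capture("top");cv2.imwrite("pics/t2.png",p[:,:,::-1])
trays(p,d)
E
```

```text
t 12.65 tcp [493.3  54.1 175.5] yaw -158.8 w 42.6 ff 29.9 F [ 0.7 -0.1 -1.9]
(np.float64(468.5), np.float64(151.7), np.float64(55.5), np.float64(201.2)) shift [-0.06  0.5   0.6 ] turn [-0.     0.001  0.   ]
top blue outline@9 [498.4 -75.6] [96.44091033935547, 207.32260131835938] 94.706566
  z>22: 178 [494.3 -21.8] [69.49320220947266, 86.58856201171875] 4.773432 mean [483.2 -30.7  28.8] zmax 30.759768004984164
  allmean [494.9 -93.5   7.5] floor z 3.4538787477216033
top orange outline@9 [411.4 224.8] [74.44842529296875, 167.30807495117188] 86.66897
  z>22: 52 [424.5 156.2] [16.40118408203125, 37.257293701171875] 85.41867 mean [425.5 158.5  28.3] zmax 30.675044475495188
  allmean [415.1 241.4   7.6] floor z 2.8705060976843697
```

View pics/t2.png

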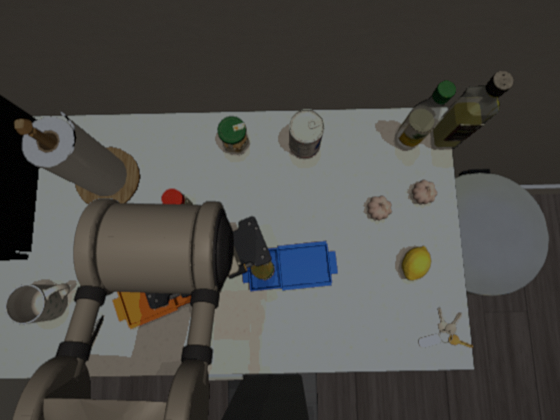

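The picture shows the green jar in the blue deep compartment (262,270), the tray unmoved, and the arm carrying the yellow jar towards the orange tray.

>>> send_rows:
  rows:
    - {"x": -0.02, "y": 0.15, "z": 0, "ax": 0, "ay": 0, "az": 0, "jaw": -0.3}
    - {"x": -0.04, "y": 0.3, "z": 0, "ax": 0, "ay": 0, "az": 0, "jaw": -0.3}
    - {"x": -0.06, "y": 0.45, "z": 0.1, "ax": 0, "ay": 0, "az": 0, "jaw": -0.3}
    - {"x": -0.06, "y": 0.5, "z": 0.2, "ax": 0, "ay": 0, "az": 0, "jaw": -0.3}
    - {"x": -0.06, "y": 0.5, "z": 0.3, "ax": 0, "ay": 0, "az": 0, "jaw": -0.3}
    - {"x": -0.06, "y": 0.5, "z": 0.4, "ax": 0, "ay": 0, "az": 0, "jaw": -0.3}
    - {"x": -0.06, "y": 0.5, "z": 0.5, "ax": 0, "ay": 0, "az": 0, "jaw": -0.3}
    - {"x": -0.06, "y": 0.5, "z": 0.57, "ax": 0, "ay": 0, "az": 0, "jaw": -0.3}
    - {"x": -0.06, "y": 0.5, "z": 0.6, "ax": 0, "ay": 0, "az": 0, "jaw": -0.3}
    - {"x": -0.06, "y": 0.5, "z": 0.6, "ax": 0, "ay": 0, "az": 0, "jaw": -0.3}

```text
time: 13.95
tool_pos: [468.2, 151.9, 55.6]
tcp_rot: [-3.142, 0.001, -2.771]
contact_force: [-0.7, -0.5, -1.9]
grip_width: 42.2
finger_force: 29.9
```

>>> send_rows:
  rows:
    - {"x": 0, "y": 0, "z": 0, "ax": 0, "ay": 0, "az": 0, "jaw": -0.3}
    - {"x": 0, "y": 0, "z": 0.002, "ax": 0, "ay": 0, "az": 0, "jaw": -0.2}
    - {"x": 0, "y": 0, "z": 0.002, "ax": 0, "ay": 0, "az": 0, "jaw": 0.2}
    - {"x": 0, "y": 0, "z": 0.002, "ax": 0, "ay": 0, "az": 0, "jaw": 0.6}
    - {"x": 0, "y": 0, "z": 0.002, "ax": 0, "ay": 0, "az": 0, "jaw": 1}
    - {"x": 0, "y": 0, "z": 0.002, "ax": 0, "ay": 0, "az": 0, "jaw": 1}
    - {"x": 0, "y": 0, "z": -0.15, "ax": 0, "ay": 0, "az": 0, "jaw": 1}
    - {"x": 0, "y": 0, "z": -0.3, "ax": 0, "ay": 0, "az": 0, "jaw": 1}
    - {"x": 0, "y": 0, "z": -0.45, "ax": 0, "ay": 0, "az": 0, "jaw": 1}
    - {"x": 0, "y": 0, "z": -0.6, "ax": 0, "ay": 0, "az": 0, "jaw": 1}

```text
time: 15.2
tool_pos: [467.5, 151.7, 176.4]
tcp_rot: [3.142, 0.0, -2.771]
contact_force: [0.5, -1.0, 0.8]
grip_width: 92.0
finger_force: 0.0
```

```bash
python3 go.py 500 -348 150 154.5 624 -279 150 111.2
```

```text
t 15.20 tcp [467.5 151.7 176.4] yaw -158.8 w 92.0 ff 0.0 F [ 0.5 -1.   0.8]
(np.float64(500.0), np.float64(-348.0), np.float64(150.0), np.float64(154.5)) shift [ 0.753 -2.388  0.132] turn [0.    0.    0.779]
(np.float64(624.0), np.float64(-279.0), np.float64(150.0), np.float64(111.2)) shift [ 0.05  -2.291  0.132] turn [0.  0.  1.5]
```

>>> send_rows:
  rows:
    - {"x": 0.1, "y": -0.2, "z": 0, "ax": 0, "ay": 0, "az": 0.1, "jaw": 1}
    - {"x": 0.15, "y": -0.4, "z": 0, "ax": 0, "ay": 0, "az": 0.2, "jaw": 1}
    - {"x": 0.2, "y": -0.65, "z": 0, "ax": 0, "ay": 0, "az": 0.35, "jaw": 1}
    - {"x": 0.25, "y": -0.85, "z": 0, "ax": 0, "ay": 0, "az": 0.5, "jaw": 1}
    - {"x": 0.3, "y": -1, "z": 0, "ax": 0, "ay": 0, "az": 0.65, "jaw": 1}
    - {"x": 0.35, "y": -1, "z": 0, "ax": 0, "ay": 0, "az": 0.779, "jaw": 1}
    - {"x": 0.35, "y": -1, "z": 0, "ax": 0, "ay": 0, "az": 0.779, "jaw": 1}
    - {"x": 0.35, "y": -1, "z": 0, "ax": 0, "ay": 0, "az": 0.779, "jaw": 1}
    - {"x": 0.35, "y": -1, "z": 0, "ax": 0, "ay": 0, "az": 0.779, "jaw": 1}
    - {"x": 0.35, "y": -1, "z": 0, "ax": 0, "ay": 0, "az": 0.779, "jaw": 1}

```text
time: 16.45
tool_pos: [474.9, -59.7, 175.3]
tcp_rot: [3.141, 0.0, 2.698]
contact_force: [-0.0, -0.8, -0.1]
grip_width: 91.8
finger_force: 0.0
```

```bash
python3 go.py 500 -348 150 154.5
```

```text
t 16.45 tcp [474.9 -59.7 175.3] yaw 154.6 w 91.8 ff 0.0 F [-0.  -0.8 -0.1]
(np.float64(500.0), np.float64(-348.0), np.float64(150.0), np.float64(154.5)) shift [-0.732 -1.248  0.127] turn [0.    0.    0.001]
```

>>> send_rows:
  rows:
    - {"x": -0.12, "y": -0.2, "z": 0, "ax": 0, "ay": 0, "az": 0, "jaw": 1}
    - {"x": -0.24, "y": -0.4, "z": 0, "ax": 0, "ay": 0, "az": 0, "jaw": 1}
    - {"x": -0.36, "y": -0.6, "z": 0, "ax": 0, "ay": 0, "az": 0, "jaw": 1}
    - {"x": -0.48, "y": -0.8, "z": 0, "ax": 0, "ay": 0, "az": 0, "jaw": 1}
    - {"x": -0.6, "y": -1, "z": 0, "ax": 0, "ay": 0, "az": 0, "jaw": 1}
    - {"x": -0.65, "y": -1, "z": 0.1, "ax": 0, "ay": 0, "az": 0, "jaw": 1}
    - {"x": -0.732, "y": -1, "z": 0.1, "ax": 0, "ay": 0, "az": 0, "jaw": 1}
    - {"x": -0.732, "y": -1, "z": 0.1, "ax": 0, "ay": 0, "az": 0, "jaw": 1}
    - {"x": -0.732, "y": -1, "z": 0.1, "ax": 0, "ay": 0, "az": 0, "jaw": 1}
    - {"x": -0.732, "y": -1, "z": 0.1, "ax": 0, "ay": 0, "az": 0, "jaw": 1}

```text
time: 17.7
tool_pos: [520.5, -303.0, 155.5]
tcp_rot: [3.141, 0.0, 2.697]
contact_force: [-0.4, 0.2, 0.4]
grip_width: 91.9
finger_force: 0.0
```

```bash
python3 go.py 500 -348.5 20 154.5
```

```text
t 17.70 tcp [ 520.5 -303.   155.5] yaw 154.5 w 91.9 ff 0.0 F [-0.4  0.2  0.4]
(np.float64(500.0), np.float64(-348.5), np.float64(20.0), np.float64(154.5)) shift [-0.005 -0.25   0.678] turn [0. 0. 0.]
```

>>> send_rows:
  rows:
    - {"x": -0.005, "y": -0.15, "z": 0, "ax": 0, "ay": 0, "az": 0, "jaw": 1}
    - {"x": -0.005, "y": -0.25, "z": 0.05, "ax": 0, "ay": 0, "az": 0, "jaw": 1}
    - {"x": -0.005, "y": -0.25, "z": 0.15, "ax": 0, "ay": 0, "az": 0, "jaw": 1}
    - {"x": -0.005, "y": -0.25, "z": 0.3, "ax": 0, "ay": 0, "az": 0, "jaw": 1}
    - {"x": -0.005, "y": -0.25, "z": 0.45, "ax": 0, "ay": 0, "az": 0, "jaw": 1}
    - {"x": -0.005, "y": -0.25, "z": 0.58, "ax": 0, "ay": 0, "az": 0, "jaw": 1}
    - {"x": -0.005, "y": -0.25, "z": 0.65, "ax": 0, "ay": 0, "az": 0, "jaw": 1}
    - {"x": -0.005, "y": -0.25, "z": 0.678, "ax": 0, "ay": 0, "az": 0, "jaw": 1}
    - {"x": -0.005, "y": -0.25, "z": 0.678, "ax": 0, "ay": 0, "az": 0, "jaw": 1}
    - {"x": -0.005, "y": -0.25, "z": 0.678, "ax": 0, "ay": 0, "az": 0, "jaw": 0.7}

```text
time: 18.95
tool_pos: [500.6, -349.6, 20.7]
tcp_rot: [-3.141, 0.002, 2.696]
contact_force: [0.8, -0.2, 0.6]
grip_width: 85.7
finger_force: 0.0
```

>>> send_rows:
  rows:
    - {"x": 0, "y": 0, "z": 0, "ax": 0, "ay": 0, "az": 0, "jaw": 0}
    - {"x": 0, "y": 0, "z": 0, "ax": 0, "ay": 0, "az": 0, "jaw": 0}
    - {"x": 0, "y": 0, "z": 0, "ax": 0, "ay": 0, "az": 0, "jaw": 0}
    - {"x": 0, "y": 0, "z": 0, "ax": 0, "ay": 0, "az": 0, "jaw": 0}
    - {"x": 0, "y": 0, "z": 0, "ax": 0, "ay": 0, "az": 0, "jaw": 0}
    - {"x": 0, "y": 0, "z": 0, "ax": 0, "ay": 0, "az": 0, "jaw": 0}
    - {"x": 0, "y": 0, "z": 0, "ax": 0, "ay": 0, "az": 0, "jaw": 0}
    - {"x": 0, "y": 0, "z": 0, "ax": 0, "ay": 0, "az": 0, "jaw": 0}
    - {"x": 0, "y": 0, "z": -0.1, "ax": 0, "ay": 0, "az": 0, "jaw": 0}
    - {"x": 0, "y": 0, "z": -0.2, "ax": 0, "ay": 0, "az": 0, "jaw": 0}

```text
time: 20.2
tool_pos: [499.5, -349.3, 59.5]
tcp_rot: [-3.141, -0.001, 2.696]
contact_force: [-0.3, 0.1, -0.4]
grip_width: 45.9
finger_force: 0.0
```

```bash
python3 go.py 500.6 -108 130 94.7; python3 - <<'E'
from h import *
p,d=bot.capture("side");cv2.imwrite("pics/s3.png",cv2.resize(p[190:330,180:380,::-1],None,fx=4,fy=4))
E
```

```text
t 20.20 tcp [ 499.5 -349.3   59.5] yaw 154.5 w 45.9 ff 0.0 F [-0.3  0.1 -0.4]
(np.float64(500.6), np.float64(-108.0), np.float64(130.0), np.float64(94.7)) shift [ 0.515  1.091 -0.352] turn [-0.001 -0.001  0.996]
```

View pics/s3.png

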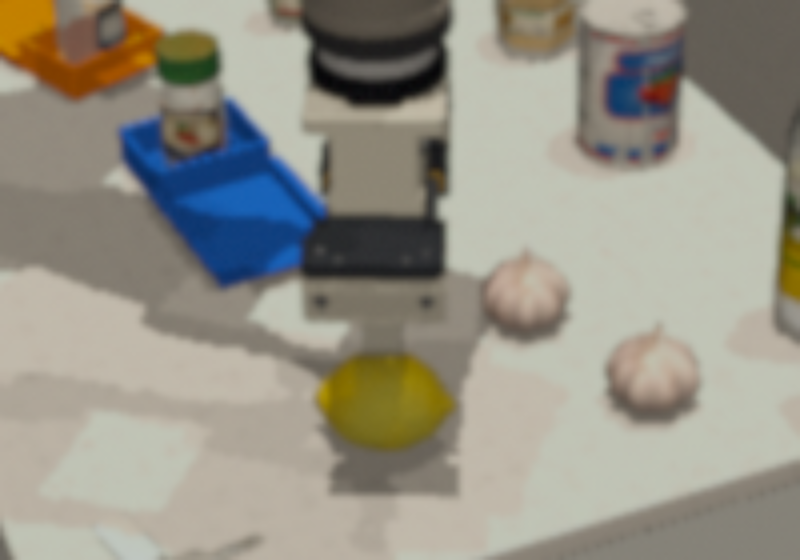

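The lemon slipped out and stands on the worktop (crop 385,400), because the pads closed above its widest part. Raising the arm and measuring again.

>>> send_rows:
  rows:
    - {"x": 0, "y": 0, "z": -0.1, "ax": 0, "ay": 0, "az": 0, "jaw": 1}
    - {"x": 0, "y": 0, "z": -0.2, "ax": 0, "ay": 0, "az": 0, "jaw": 1}
    - {"x": 0, "y": 0, "z": -0.3, "ax": 0, "ay": 0, "az": 0, "jaw": 1}
    - {"x": 0, "y": 0, "z": -0.4, "ax": 0, "ay": 0, "az": 0, "jaw": 1}
    - {"x": 0, "y": 0.2, "z": -0.45, "ax": 0, "ay": 0, "az": 0, "jaw": 1}
    - {"x": 0, "y": 0.4, "z": -0.45, "ax": 0, "ay": 0, "az": 0, "jaw": 1}
    - {"x": 0, "y": 0.6, "z": -0.45, "ax": 0, "ay": 0, "az": 0, "jaw": 1}
    - {"x": 0, "y": 0.8, "z": -0.45, "ax": 0, "ay": 0, "az": 0, "jaw": 1}
    - {"x": 0, "y": 0.9, "z": -0.45, "ax": 0, "ay": 0, "az": 0, "jaw": 1}
    - {"x": 0, "y": 0.9, "z": -0.45, "ax": 0, "ay": 0, "az": 0, "jaw": 1}

```text
time: 21.5
tool_pos: [577.7, -186.2, 149.3]
tcp_rot: [-3.141, -0.0, 2.698]
contact_force: [0.5, 0.0, 0.3]
grip_width: 91.8
finger_force: 0.0
```

```bash
cat > lem.py <<'E'
from h import *
np.set_printoptions(precision=1,suppress=True)
I={}
for n,b in(("top",(370,220,460,310)),("side",(230,245,325,330))):
    p,d=bot.capture(n);I[n]=p;P=cloud(n,d);x0,y0,x1,y1=b
    k=mask(p,b,(18,90,40),(42,255,255));c=blob(k);f=np.zeros_like(k);cv2.drawContours(f,[c],-1,255,-1);I[n+"c"]=cen(c)
    for z in(25,35,45):
        B=P[f>0];B=B[(B[:,2]>z)&(B[:,2]<70)];w,V=np.linalg.eigh(np.cov(B[:,:2].T));print(n,z,len(B),np.degrees(np.arctan2(V[1,1],V[0,1]))%180,B.mean(0))
print("two",two(I["topc"],I["sidec"]))
cv2.imwrite("pics/t_last.png",I["top"][:,:,::-1])
E
python3 lem.py
```

```text
top 25 83 160.3900385124992 [ 504.5 -325.2   37.2]
top 35 59 160.1566391612513 [ 506.5 -326.6   39.4]
top 45 1 nan [ 522.1 -336.3   45.9]
side 25 561 152.78339585257723 [ 494.1 -361.2   43.9]
side 35 437 153.20420278929282 [ 494.4 -359.1   47.8]
side 45 276 153.55554379210176 [ 496.1 -356.    52.2]
two (array([ 505.1, -332.2,   15.3]), np.float64(0.9329834513247296))lem.py:8: RuntimeWarning: Degrees of freedom <= 0 for slice
  B=P[f>0];B=B[(B[:,2]>z)&(B[:,2]<70)];w,V=np.linalg.eigh(np.cov(B[:,:2].T));print(n,z,len(B),np.degrees(np.arctan2(V[1,1],V[0,1]))%180,B.mean(0))
  c *= np.true_divide(1, fact)
  c *= np.true_divide(1, fact)
```

```bash
python3 go.py 498.2 -350.8 120 153.5 498.2 -350.8 12 153.5
```

```text
t 21.60 tcp [ 577.2 -187.9  149.4] yaw 154.5 w 91.6 ff 0.0 F [-0.7  0.7 -0.1]
(np.float64(498.2), np.float64(-350.8), np.float64(120.0), np.float64(153.5)) shift [ 0.005 -0.905  0.148] turn [-0.001 -0.     0.016]
(np.float64(498.2), np.float64(-350.8), np.float64(12.0), np.float64(153.5)) shift [ 0.005 -0.905  0.688] turn [-0.001 -0.     0.016]
```

>>> send_rows:
  rows:
    - {"x": 0, "y": -0.3, "z": 0, "ax": 0, "ay": 0, "az": 0.016, "jaw": 1}
    - {"x": 0, "y": -0.6, "z": 0, "ax": 0, "ay": 0, "az": 0.016, "jaw": 1}
    - {"x": 0, "y": -0.85, "z": 0, "ax": 0, "ay": 0, "az": 0.016, "jaw": 1}
    - {"x": 0.003, "y": -0.905, "z": 0.1, "ax": 0, "ay": 0, "az": 0.016, "jaw": 1}
    - {"x": 0.003, "y": -0.905, "z": 0.25, "ax": 0, "ay": 0, "az": 0.016, "jaw": 1}
    - {"x": 0.003, "y": -0.905, "z": 0.4, "ax": 0, "ay": 0, "az": 0.016, "jaw": 1}
    - {"x": 0.003, "y": -0.905, "z": 0.55, "ax": 0, "ay": 0, "az": 0.016, "jaw": 1}
    - {"x": 0.003, "y": -0.905, "z": 0.65, "ax": 0, "ay": 0, "az": 0.016, "jaw": 1}
    - {"x": 0.003, "y": -0.905, "z": 0.688, "ax": 0, "ay": 0, "az": 0.016, "jaw": 1}
    - {"x": 0.003, "y": -0.905, "z": 0.688, "ax": 0, "ay": 0, "az": 0.016, "jaw": 1}

```text
time: 22.85
tool_pos: [498.5, -350.6, 12.0]
tcp_rot: [3.142, -0.0, 2.678]
contact_force: [0.2, -0.5, 0.6]
grip_width: 91.8
finger_force: 0.0
```

>>> send_rows:
  rows:
    - {"x": 0, "y": 0, "z": 0, "ax": 0, "ay": 0, "az": 0, "jaw": 0}
    - {"x": 0, "y": 0, "z": 0, "ax": 0, "ay": 0, "az": 0, "jaw": 0}
    - {"x": 0, "y": 0, "z": 0, "ax": 0, "ay": 0, "az": 0, "jaw": 0}
    - {"x": 0, "y": 0, "z": 0, "ax": 0, "ay": 0, "az": 0, "jaw": 0}
    - {"x": 0, "y": 0, "z": 0, "ax": 0, "ay": 0, "az": 0, "jaw": 0}
    - {"x": 0, "y": 0, "z": 0, "ax": 0, "ay": 0, "az": 0, "jaw": 0}
    - {"x": 0, "y": 0, "z": 0, "ax": 0, "ay": 0, "az": 0, "jaw": 0}
    - {"x": 0, "y": 0, "z": 0, "ax": 0, "ay": 0, "az": 0, "jaw": 0}
    - {"x": 0, "y": 0, "z": 0, "ax": 0, "ay": 0, "az": 0, "jaw": 0}
    - {"x": 0, "y": 0, "z": 0, "ax": 0, "ay": 0, "az": 0, "jaw": 0}

```text
time: 24.1
tool_pos: [499.3, -349.8, 12.2]
tcp_rot: [3.141, 0.0, 2.68]
contact_force: [0.4, 1.1, 3.3]
grip_width: 52.4
finger_force: 29.5
```

>>> send_rows:
  rows:
    - {"x": 0, "y": 0, "z": -0.01, "ax": 0, "ay": 0, "az": 0, "jaw": 0}
    - {"x": 0, "y": 0, "z": -0.02, "ax": 0, "ay": 0, "az": 0, "jaw": 0}
    - {"x": 0, "y": 0, "z": -0.04, "ax": 0, "ay": 0, "az": 0, "jaw": 0}
    - {"x": 0, "y": 0, "z": -0.06, "ax": 0, "ay": 0, "az": 0, "jaw": 0}
    - {"x": 0, "y": 0, "z": -0.08, "ax": 0, "ay": 0, "az": 0, "jaw": 0}
    - {"x": 0, "y": 0, "z": -0.1, "ax": 0, "ay": 0, "az": 0, "jaw": 0}
    - {"x": 0, "y": 0, "z": -0.12, "ax": 0, "ay": 0, "az": 0, "jaw": 0}
    - {"x": 0, "y": 0, "z": -0.14, "ax": 0, "ay": 0, "az": 0, "jaw": 0}
    - {"x": 0, "y": 0, "z": -0.15, "ax": 0, "ay": 0, "az": 0, "jaw": 0}
    - {"x": 0, "y": 0, "z": -0.15, "ax": 0, "ay": 0, "az": 0, "jaw": 0}

```text
time: 25.35
tool_pos: [499.2, -349.9, 42.3]
tcp_rot: [3.142, 0.0, 2.68]
contact_force: [0.4, -0.1, -1.7]
grip_width: 52.5
finger_force: 29.1
```

```bash
python3 go.py 500.6 -108 130 94.7; python3 - <<'E'
from h import *
p,d=bot.capture("side");cv2.imwrite("pics/s4.png",cv2.resize(p[190:330,180:380,::-1],None,fx=4,fy=4))
P=cloud("side",d);k=mask(p,(230,230,325,330),(18,90,40),(42,255,255));B=P[k>0];print(np.percentile(B[:,2],[1,5,50,95,99]))
E
```

```text
t 25.35 tcp [ 499.2 -349.9   42.3] yaw 153.5 w 52.5 ff 29.1 F [ 0.4 -0.1 -1.7]
(np.float64(500.6), np.float64(-108.0), np.float64(130.0), np.float64(94.7)) shift [ 0.533  1.086 -0.439] turn [0.   0.   0.98]
[ 39.96248278  45.68746532  62.5711639  132.29210581 152.13505598]
```

View pics/s4.png

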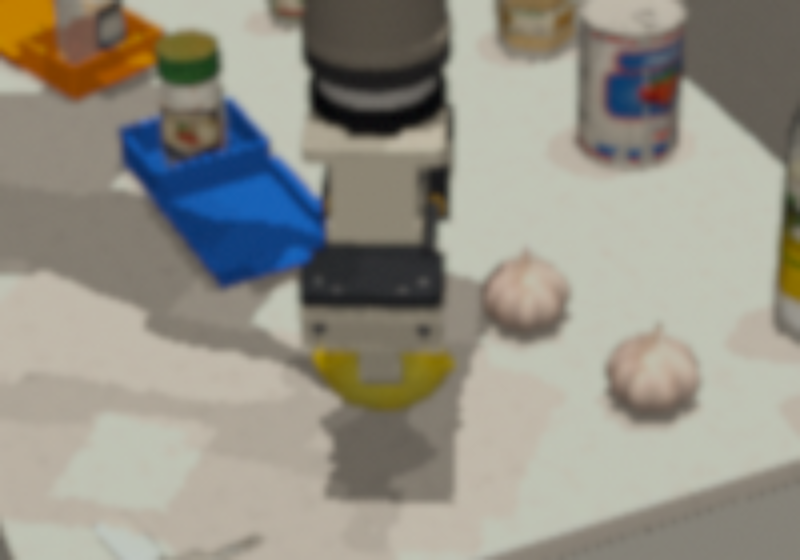

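The lemon is held level and centred between the fingers (crop 385,370). Carrying it to the blue tray.

>>> send_rows:
  rows:
    - {"x": 0, "y": 0.1, "z": -0.15, "ax": 0, "ay": 0, "az": 0.05, "jaw": 0}
    - {"x": 0.1, "y": 0.25, "z": -0.3, "ax": 0, "ay": 0, "az": 0.15, "jaw": 0}
    - {"x": 0.2, "y": 0.4, "z": -0.4, "ax": 0, "ay": 0, "az": 0.28, "jaw": 0}
    - {"x": 0.3, "y": 0.55, "z": -0.439, "ax": 0, "ay": 0, "az": 0.41, "jaw": 0}
    - {"x": 0.4, "y": 0.7, "z": -0.439, "ax": 0, "ay": 0, "az": 0.54, "jaw": 0}
    - {"x": 0.48, "y": 0.85, "z": -0.439, "ax": 0, "ay": 0, "az": 0.67, "jaw": 0}
    - {"x": 0.533, "y": 0.95, "z": -0.439, "ax": 0, "ay": 0, "az": 0.8, "jaw": 0}
    - {"x": 0.533, "y": 1, "z": -0.439, "ax": 0, "ay": 0, "az": 0.9, "jaw": 0}
    - {"x": 0.533, "y": 1, "z": -0.439, "ax": 0, "ay": 0, "az": 0.98, "jaw": 0}
    - {"x": 0.533, "y": 1, "z": -0.439, "ax": 0, "ay": 0, "az": 0.98, "jaw": 0}

```text
time: 26.65
tool_pos: [492.8, -123.1, 129.9]
tcp_rot: [-3.141, -0.0, 1.654]
contact_force: [0.7, -0.7, -1.3]
grip_width: 52.8
finger_force: 29.1
```

```bash
python3 go.py 500.6 -108 60 94.7 500.6 -108 20 94.7;python3 - <<'E'
from h import *
p,d=bot.capture("top");cv2.imwrite("pics/t5.png",cv2.resize(p[190:330,220:420,::-1],None,fx=4,fy=4))
E
```

```text
t 26.65 tcp [ 492.8 -123.1  129.9] yaw 94.8 w 52.8 ff 29.1 F [ 0.7 -0.7 -1.3]
(np.float64(500.6), np.float64(-108.0), np.float64(60.0), np.float64(94.7)) shift [0.072 0.045 0.349] turn [-0.    -0.     0.001]
(np.float64(500.6), np.float64(-108.0), np.float64(20.0), np.float64(94.7)) shift [0.072 0.045 0.549] turn [-0.    -0.     0.001]
```

View pics/t5.png

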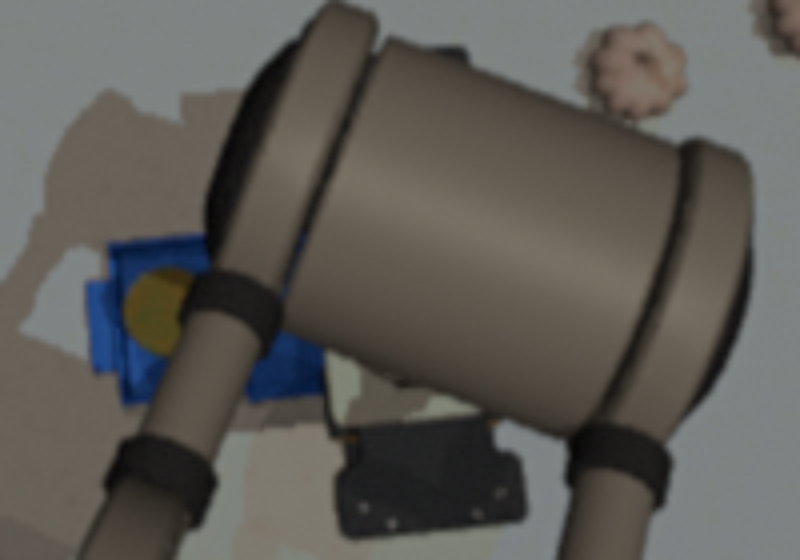

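>>> send_rows:
  rows:
    - {"x": 0.04, "y": 0.03, "z": 0.05, "ax": 0, "ay": 0, "az": 0, "jaw": 0}
    - {"x": 0.072, "y": 0.045, "z": 0.15, "ax": 0, "ay": 0, "az": 0, "jaw": 0}
    - {"x": 0.072, "y": 0.045, "z": 0.25, "ax": 0, "ay": 0, "az": 0, "jaw": 0}
    - {"x": 0.072, "y": 0.045, "z": 0.35, "ax": 0, "ay": 0, "az": 0, "jaw": 0}
    - {"x": 0.072, "y": 0.045, "z": 0.42, "ax": 0, "ay": 0, "az": 0, "jaw": 0}
    - {"x": 0.072, "y": 0.045, "z": 0.48, "ax": 0, "ay": 0, "az": 0, "jaw": 0}
    - {"x": 0.072, "y": 0.045, "z": 0.52, "ax": 0, "ay": 0, "az": 0, "jaw": 0}
    - {"x": 0.072, "y": 0.045, "z": 0.549, "ax": 0, "ay": 0, "az": 0, "jaw": 0}
    - {"x": 0.072, "y": 0.045, "z": 0.549, "ax": 0, "ay": 0, "az": 0, "jaw": 0}
    - {"x": 0.072, "y": 0.045, "z": 0.549, "ax": 0, "ay": 0, "az": 0, "jaw": 0}

```text
time: 27.95
tool_pos: [501.0, -108.3, 20.5]
tcp_rot: [3.141, 0.0, 1.653]
contact_force: [0.3, 0.6, -1.5]
grip_width: 52.4
finger_force: 29.1
```

>>> send_rows:
  rows:
    - {"x": 0, "y": 0, "z": 0, "ax": 0, "ay": 0, "az": 0, "jaw": 0.15}
    - {"x": 0, "y": 0, "z": 0, "ax": 0, "ay": 0, "az": 0, "jaw": 0.25}
    - {"x": 0, "y": 0, "z": 0, "ax": 0, "ay": 0, "az": 0, "jaw": 0.4}
    - {"x": 0, "y": 0, "z": 0, "ax": 0, "ay": 0, "az": 0, "jaw": 0.6}
    - {"x": 0, "y": 0, "z": 0, "ax": 0, "ay": 0, "az": 0, "jaw": 0.8}
    - {"x": 0, "y": 0, "z": 0, "ax": 0, "ay": 0, "az": 0, "jaw": 1}
    - {"x": 0, "y": 0, "z": 0, "ax": 0, "ay": 0, "az": 0, "jaw": 1}
    - {"x": 0, "y": 0, "z": -0.2, "ax": 0, "ay": 0, "az": 0, "jaw": 1}
    - {"x": 0, "y": 0, "z": -0.4, "ax": 0, "ay": 0, "az": 0, "jaw": 1}
    - {"x": 0, "y": 0, "z": -0.6, "ax": 0, "ay": 0, "az": 0, "jaw": 1}

```text
time: 29.2
tool_pos: [500.4, -108.1, 141.3]
tcp_rot: [-3.141, -0.0, 1.653]
contact_force: [0.3, -0.1, -0.3]
grip_width: 91.8
finger_force: 0.0
```

```bash
python3 go.py 624 -279 120 111.2 624 -279 11 111.2
```

```text
t 29.20 tcp [ 500.4 -108.1  141.3] yaw 94.7 w 91.8 ff 0.0 F [ 0.3 -0.1 -0.3]
(np.float64(624.0), np.float64(-279.0), np.float64(120.0), np.float64(111.2)) shift [-0.902  0.545  0.106] turn [-0.    -0.    -0.275]
(np.float64(624.0), np.float64(-279.0), np.float64(11.0), np.float64(111.2)) shift [-0.902  0.546  0.651] turn [-0.    -0.    -0.275]
```

>>> send_rows:
  rows:
    - {"x": -0.22, "y": 0.14, "z": 0, "ax": 0, "ay": 0, "az": -0.1, "jaw": 1}
    - {"x": -0.45, "y": 0.28, "z": 0, "ax": 0, "ay": 0, "az": -0.2, "jaw": 1}
    - {"x": -0.68, "y": 0.42, "z": 0, "ax": 0, "ay": 0, "az": -0.275, "jaw": 1}
    - {"x": -0.902, "y": 0.546, "z": 0, "ax": 0, "ay": 0, "az": -0.275, "jaw": 1}
    - {"x": -0.902, "y": 0.546, "z": 0.05, "ax": 0, "ay": 0, "az": -0.275, "jaw": 1}
    - {"x": -0.902, "y": 0.546, "z": 0.2, "ax": 0, "ay": 0, "az": -0.275, "jaw": 1}
    - {"x": -0.902, "y": 0.546, "z": 0.4, "ax": 0, "ay": 0, "az": -0.275, "jaw": 1}
    - {"x": -0.902, "y": 0.546, "z": 0.57, "ax": 0, "ay": 0, "az": -0.275, "jaw": 1}
    - {"x": -0.902, "y": 0.546, "z": 0.661, "ax": 0, "ay": 0, "az": -0.275, "jaw": 1}
    - {"x": -0.902, "y": 0.546, "z": 0.661, "ax": 0, "ay": 0, "az": -0.275, "jaw": 1}

```text
time: 30.45
tool_pos: [623.4, -278.0, 6.7]
tcp_rot: [-3.14, -0.002, 1.941]
contact_force: [0.1, 0.3, -0.3]
grip_width: 91.6
finger_force: 0.0
```

>>> send_rows:
  rows:
    - {"x": 0, "y": 0, "z": 0, "ax": 0, "ay": 0, "az": 0, "jaw": 0.5}
    - {"x": 0, "y": 0, "z": 0, "ax": 0, "ay": 0, "az": 0, "jaw": 0}
    - {"x": 0, "y": 0, "z": 0, "ax": 0, "ay": 0, "az": 0, "jaw": -0.1}
    - {"x": 0, "y": 0, "z": 0, "ax": 0, "ay": 0, "az": 0, "jaw": -0.1}
    - {"x": 0, "y": 0, "z": 0, "ax": 0, "ay": 0, "az": 0, "jaw": -0.1}
    - {"x": 0, "y": 0, "z": 0, "ax": 0, "ay": 0, "az": 0, "jaw": -0.1}
    - {"x": 0, "y": 0, "z": 0, "ax": 0, "ay": 0, "az": 0, "jaw": -0.1}
    - {"x": 0, "y": 0, "z": 0, "ax": 0, "ay": 0, "az": 0, "jaw": -0.1}
    - {"x": 0, "y": 0, "z": 0, "ax": 0, "ay": 0, "az": 0, "jaw": -0.1}
    - {"x": 0, "y": 0, "z": 0, "ax": 0, "ay": 0, "az": 0, "jaw": -0.1}

```text
time: 31.7
tool_pos: [624.4, -279.1, 8.1]
tcp_rot: [3.141, 0.0, 1.941]
contact_force: [-0.6, 0.3, 2.6]
grip_width: 41.6
finger_force: 9.0
```

```bash
python3 go.py 437.2 232.3 150 111.2
```

```text
t 31.70 tcp [ 624.4 -279.1    8.1] yaw 111.2 w 41.6 ff 9.0 F [-0.6  0.3  2.6]
(np.float64(437.2), np.float64(232.3), np.float64(150.0), np.float64(111.2)) shift [ 2.722  0.053 -0.71 ] turn [0. 0. 0.]
```

>>> send_rows:
  rows:
    - {"x": 0, "y": 0, "z": 0, "ax": 0, "ay": 0, "az": 0, "jaw": 0.5}
    - {"x": 0, "y": 0, "z": 0, "ax": 0, "ay": 0, "az": 0, "jaw": 0.8}
    - {"x": 0, "y": 0, "z": 0, "ax": 0, "ay": 0, "az": 0, "jaw": 0.9}
    - {"x": 0, "y": 0, "z": 0, "ax": 0, "ay": 0, "az": 0, "jaw": 0.9}
    - {"x": 0, "y": 0, "z": 0, "ax": 0, "ay": 0, "az": 0, "jaw": 0.9}
    - {"x": 0, "y": 0, "z": 0, "ax": 0, "ay": 0, "az": 0, "jaw": 0.9}
    - {"x": 0, "y": 0, "z": 0.01, "ax": 0, "ay": 0, "az": 0, "jaw": 0.9}
    - {"x": 0, "y": 0, "z": 0.02, "ax": 0, "ay": 0, "az": 0, "jaw": 0.9}
    - {"x": 0, "y": 0, "z": 0.025, "ax": 0, "ay": 0, "az": 0, "jaw": 0.9}
    - {"x": 0, "y": 0, "z": 0.025, "ax": 0, "ay": 0, "az": 0, "jaw": 0.9}

```text
time: 32.95
tool_pos: [624.2, -278.9, 2.7]
tcp_rot: [-3.141, -0.0, 1.941]
contact_force: [0.2, 0.7, 0.8]
grip_width: 87.3
finger_force: 0.0
```

```bash
python3 go.py; python3 - <<'E'
from h import *
p,d=bot.capture("side");cv2.imwrite("pics/s6.png",cv2.resize(p[170:310,180:380,::-1],None,fx=4,fy=4))
E
```

```text
t 32.95 tcp [ 624.2 -278.9    2.7] yaw 111.2 w 87.3 ff 0.0 F [0.2 0.7 0.8]
```

View pics/s6.png

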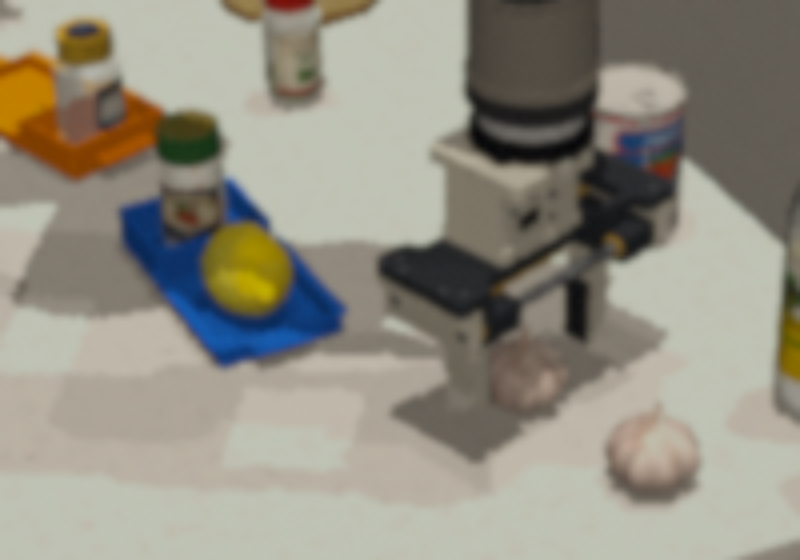

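The lemon lies along the blue tray (crop 247,270) beside the upright green jar, and the yellow jar stands in the orange tray (88,90). The garlic (528,375) sits centred between the fingers.

>>> send_rows:
  rows:
    - {"x": 0, "y": 0, "z": 0, "ax": 0, "ay": 0, "az": 0, "jaw": 0.5}
    - {"x": 0, "y": 0, "z": 0, "ax": 0, "ay": 0, "az": 0, "jaw": 0}
    - {"x": 0, "y": 0, "z": 0, "ax": 0, "ay": 0, "az": 0, "jaw": -0.3}
    - {"x": 0, "y": 0, "z": 0, "ax": 0, "ay": 0, "az": 0, "jaw": -0.3}
    - {"x": 0, "y": 0, "z": 0, "ax": 0, "ay": 0, "az": 0, "jaw": -0.3}
    - {"x": 0, "y": 0, "z": 0, "ax": 0, "ay": 0, "az": 0, "jaw": -0.3}
    - {"x": 0, "y": 0, "z": 0, "ax": 0, "ay": 0, "az": 0, "jaw": -0.3}
    - {"x": 0, "y": 0, "z": 0, "ax": 0, "ay": 0, "az": 0, "jaw": -0.3}
    - {"x": 0, "y": 0, "z": 0, "ax": 0, "ay": 0, "az": 0, "jaw": -0.3}
    - {"x": 0, "y": 0, "z": 0, "ax": 0, "ay": 0, "az": 0, "jaw": -0.3}

```text
time: 34.25
tool_pos: [624.3, -279.2, 3.5]
tcp_rot: [3.141, 0.0, 1.941]
contact_force: [-2.9, 0.7, 4.6]
grip_width: 48.2
finger_force: 25.7
```

>>> send_rows:
  rows:
    - {"x": 0, "y": 0, "z": -0.01, "ax": 0, "ay": 0, "az": 0, "jaw": -0.3}
    - {"x": 0, "y": 0, "z": -0.02, "ax": 0, "ay": 0, "az": 0, "jaw": -0.3}
    - {"x": 0, "y": 0, "z": -0.04, "ax": 0, "ay": 0, "az": 0, "jaw": -0.3}
    - {"x": 0, "y": 0, "z": -0.06, "ax": 0, "ay": 0, "az": 0, "jaw": -0.3}
    - {"x": 0, "y": 0, "z": -0.09, "ax": 0, "ay": 0, "az": 0, "jaw": -0.3}
    - {"x": 0, "y": 0, "z": -0.12, "ax": 0, "ay": 0, "az": 0, "jaw": -0.3}
    - {"x": 0, "y": 0, "z": -0.15, "ax": 0, "ay": 0, "az": 0, "jaw": -0.3}
    - {"x": 0, "y": 0, "z": -0.18, "ax": 0, "ay": 0, "az": 0, "jaw": -0.3}
    - {"x": 0, "y": 0, "z": -0.2, "ax": 0, "ay": 0, "az": 0, "jaw": -0.3}
    - {"x": 0, "y": 0, "z": -0.2, "ax": 0, "ay": 0, "az": 0, "jaw": -0.3}

```text
time: 35.5
tool_pos: [624.5, -279.1, 43.3]
tcp_rot: [3.141, 0.0, 1.941]
contact_force: [-0.1, -0.1, -0.5]
grip_width: 42.4
finger_force: 24.2
```

```bash
python3 go.py 437.2 232.3 175 111.2; python3 - <<'E'
from h import *
p,d=bot.capture("side");cv2.imwrite("pics/s7.png",cv2.resize(p[190:310,260:380,::-1],None,fx=4,fy=4))
E
```

```text
t 35.50 tcp [ 624.5 -279.1   43.3] yaw 111.2 w 42.4 ff 24.2 F [-0.1 -0.1 -0.5]
(np.float64(437.2), np.float64(232.3), np.float64(175.0), np.float64(111.2)) shift [ 2.722  0.053 -0.66 ] turn [0.001 0.    0.   ]
```

View pics/s7.png

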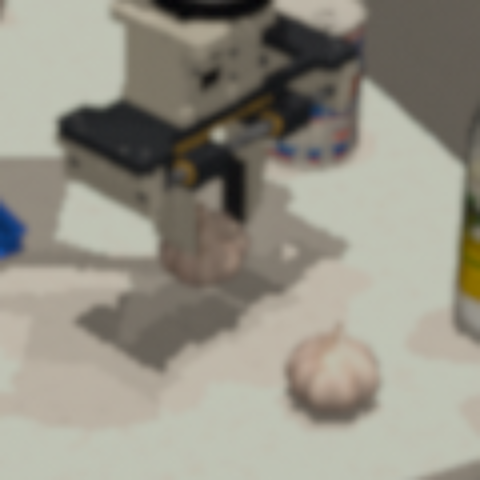

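The garlic hangs between the fingers (crop 205,250). It is gripped rather high, so I will carry it gently.

>>> send_rows:
  rows:
    - {"x": 0.02, "y": 0, "z": -0.08, "ax": 0, "ay": 0, "az": 0, "jaw": -0.5}
    - {"x": 0.06, "y": 0, "z": -0.18, "ax": 0, "ay": 0, "az": 0, "jaw": -0.5}
    - {"x": 0.14, "y": -0.02, "z": -0.28, "ax": 0, "ay": 0, "az": 0, "jaw": -0.5}
    - {"x": 0.26, "y": -0.05, "z": -0.38, "ax": 0, "ay": 0, "az": 0, "jaw": -0.5}
    - {"x": 0.4, "y": -0.05, "z": -0.44, "ax": 0, "ay": 0, "az": 0, "jaw": -0.5}
    - {"x": 0.55, "y": -0.05, "z": -0.48, "ax": 0, "ay": 0, "az": 0, "jaw": -0.5}
    - {"x": 0.7, "y": -0.05, "z": -0.5, "ax": 0, "ay": 0, "az": 0, "jaw": -0.5}
    - {"x": 0.83, "y": -0.05, "z": -0.5, "ax": 0, "ay": 0, "az": 0, "jaw": -0.5}
    - {"x": 0.93, "y": -0.05, "z": -0.5, "ax": 0, "ay": 0, "az": 0, "jaw": -0.5}
    - {"x": 1, "y": -0.05, "z": -0.5, "ax": 0, "ay": 0, "az": 0, "jaw": -0.5}

```text
time: 36.8
tool_pos: [542.5, -95.2, 143.8]
tcp_rot: [3.141, 0.001, 1.942]
contact_force: [0.6, 0.2, -0.9]
grip_width: 42.2
finger_force: 24.2
```

```bash
python3 go.py 437.2 232.3 140 111.2
```

```text
t 36.80 tcp [542.5 -95.2 143.8] yaw 111.3 w 42.2 ff 24.2 F [ 0.6  0.2 -0.9]
(np.float64(437.2), np.float64(232.3), np.float64(140.0), np.float64(111.2)) shift [1.717 0.103 0.018] turn [0.001 0.001 0.001]
```

Holding steady at 42.2 mm.

>>> send_rows:
  rows:
    - {"x": 0.05, "y": 0, "z": 0, "ax": 0, "ay": 0, "az": 0, "jaw": -0.5}
    - {"x": 0.15, "y": 0, "z": 0, "ax": 0, "ay": 0, "az": 0, "jaw": -0.5}
    - {"x": 0.3, "y": 0.02, "z": 0, "ax": 0, "ay": 0, "az": 0, "jaw": -0.5}
    - {"x": 0.45, "y": 0.05, "z": 0, "ax": 0, "ay": 0, "az": 0, "jaw": -0.5}
    - {"x": 0.6, "y": 0.07, "z": 0, "ax": 0, "ay": 0, "az": 0, "jaw": -0.5}
    - {"x": 0.75, "y": 0.1, "z": 0, "ax": 0, "ay": 0, "az": 0, "jaw": -0.5}
    - {"x": 0.87, "y": 0.1, "z": 0, "ax": 0, "ay": 0, "az": 0, "jaw": -0.5}
    - {"x": 0.95, "y": 0.1, "z": 0, "ax": 0, "ay": 0, "az": 0, "jaw": -0.5}
    - {"x": 1, "y": 0.1, "z": 0, "ax": 0, "ay": 0, "az": 0, "jaw": -0.5}
    - {"x": 1, "y": 0.1, "z": 0, "ax": 0, "ay": 0, "az": 0, "jaw": -0.5}

```text
time: 38.05
tool_pos: [488.8, 97.7, 142.9]
tcp_rot: [3.141, 0.0, 1.942]
contact_force: [-0.7, -0.6, -0.1]
grip_width: 42.2
finger_force: 24.2
```

```bash
python3 go.py 437.2 232.3 140 111.2
```

```text
t 38.05 tcp [488.8  97.7 142.9] yaw 111.3 w 42.2 ff 24.2 F [-0.7 -0.6 -0.1]
(np.float64(437.2), np.float64(232.3), np.float64(140.0), np.float64(111.2)) shift [0.721 0.004 0.015] turn [0.    0.    0.001]
```

>>> send_rows:
  rows:
    - {"x": 0.05, "y": 0, "z": 0, "ax": 0, "ay": 0, "az": 0, "jaw": -0.5}
    - {"x": 0.15, "y": 0, "z": 0, "ax": 0, "ay": 0, "az": 0, "jaw": -0.5}
    - {"x": 0.3, "y": 0, "z": 0, "ax": 0, "ay": 0, "az": 0, "jaw": -0.5}
    - {"x": 0.45, "y": 0, "z": 0, "ax": 0, "ay": 0, "az": 0, "jaw": -0.5}
    - {"x": 0.57, "y": 0, "z": 0, "ax": 0, "ay": 0, "az": 0, "jaw": -0.5}
    - {"x": 0.66, "y": 0, "z": 0, "ax": 0, "ay": 0, "az": 0, "jaw": -0.5}
    - {"x": 0.72, "y": 0, "z": 0, "ax": 0, "ay": 0, "az": 0, "jaw": -0.5}
    - {"x": 0.72, "y": 0, "z": 0.1, "ax": 0, "ay": 0, "az": 0, "jaw": -0.5}
    - {"x": 0.72, "y": 0, "z": 0.2, "ax": 0, "ay": 0, "az": 0, "jaw": -0.5}
    - {"x": 0.72, "y": 0, "z": 0.3, "ax": 0, "ay": 0, "az": 0, "jaw": -0.5}

```text
time: 39.3
tool_pos: [437.0, 231.6, 82.4]
tcp_rot: [3.141, 0.0, 1.941]
contact_force: [-0.2, 0.5, -0.2]
grip_width: 42.6
finger_force: 24.2
```

```bash
python3 go.py 437.2 232.3 24 111.2; python3 - <<'E'
from h import *
p,d=bot.capture("side");cv2.imwrite("pics/s8.png",cv2.resize(p[110:230,130:290,::-1],None,fx=5,fy=5))
print(proj("side",[[437.2,232.3,83],[437.2,232.3,63]]))
E
```

```text
t 39.30 tcp [437.  231.6  82.4] yaw 111.2 w 42.6 ff 24.2 F [-0.2  0.5 -0.2]
(np.float64(437.2), np.float64(232.3), np.float64(24.0), np.float64(111.2)) shift [0.003 0.002 0.292] turn [ 0.  0. -0.]
[[183.46449244 173.37973821]
 [184.16503437 179.18439716]]
```

View pics/s8.png

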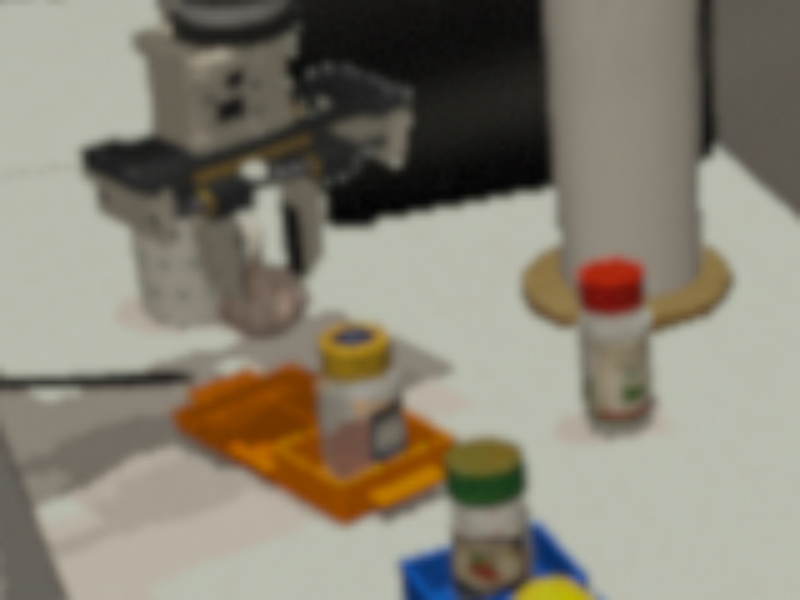

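The garlic hangs about 11 mm below the fingertips (crop 265,310), above the orange shallow compartment, with the yellow jar upright (360,400). Lowering it.

>>> send_rows:
  rows:
    - {"x": 0.003, "y": 0, "z": 0.05, "ax": 0, "ay": 0, "az": 0, "jaw": -0.5}
    - {"x": 0.003, "y": 0, "z": 0.1, "ax": 0, "ay": 0, "az": 0, "jaw": -0.5}
    - {"x": 0.003, "y": 0, "z": 0.15, "ax": 0, "ay": 0, "az": 0, "jaw": -0.5}
    - {"x": 0.003, "y": 0, "z": 0.2, "ax": 0, "ay": 0, "az": 0, "jaw": -0.5}
    - {"x": 0.003, "y": 0, "z": 0.25, "ax": 0, "ay": 0, "az": 0, "jaw": -0.5}
    - {"x": 0.003, "y": 0, "z": 0.28, "ax": 0, "ay": 0, "az": 0, "jaw": -0.5}
    - {"x": 0.003, "y": 0, "z": 0.3, "ax": 0, "ay": 0, "az": 0, "jaw": -0.5}
    - {"x": 0.003, "y": 0, "z": 0.31, "ax": 0, "ay": 0, "az": 0, "jaw": -0.5}
    - {"x": 0.003, "y": 0, "z": 0.31, "ax": 0, "ay": 0, "az": 0, "jaw": -0.5}
    - {"x": 0.003, "y": 0, "z": 0.31, "ax": 0, "ay": 0, "az": 0, "jaw": -0.5}

```text
time: 40.6
tool_pos: [436.7, 232.4, 21.2]
tcp_rot: [3.141, -0.0, 1.941]
contact_force: [1.0, -0.4, -0.9]
grip_width: 42.1
finger_force: 24.2
```

>>> send_rows:
  rows:
    - {"x": 0, "y": 0, "z": 0, "ax": 0, "ay": 0, "az": 0, "jaw": -0.1}
    - {"x": 0, "y": 0, "z": 0, "ax": 0, "ay": 0, "az": 0, "jaw": 0.1}
    - {"x": 0, "y": 0, "z": 0, "ax": 0, "ay": 0, "az": 0, "jaw": 0.3}
    - {"x": 0, "y": 0, "z": 0, "ax": 0, "ay": 0, "az": 0, "jaw": 0.6}
    - {"x": 0, "y": 0, "z": 0, "ax": 0, "ay": 0, "az": 0, "jaw": 0.9}
    - {"x": 0, "y": 0, "z": 0, "ax": 0, "ay": 0, "az": 0, "jaw": 0.9}
    - {"x": 0, "y": 0, "z": 0, "ax": 0, "ay": 0, "az": 0, "jaw": 0.9}
    - {"x": 0, "y": 0, "z": -0.15, "ax": 0, "ay": 0, "az": 0, "jaw": 0.9}
    - {"x": 0, "y": 0, "z": -0.35, "ax": 0, "ay": 0, "az": 0, "jaw": 0.9}
    - {"x": 0, "y": 0, "z": -0.55, "ax": 0, "ay": 0, "az": 0, "jaw": 0.9}

```text
time: 41.85
tool_pos: [436.3, 232.2, 132.0]
tcp_rot: [-3.141, -0.0, 1.941]
contact_force: [-0.4, 0.5, -0.3]
grip_width: 86.9
finger_force: 0.0
```

>>> send_rows:
  rows:
    - {"x": 0, "y": 0, "z": -0.1, "ax": 0, "ay": 0, "az": 0, "jaw": 0.9}
    - {"x": 0.1, "y": 0.15, "z": -0.2, "ax": 0, "ay": 0, "az": 0, "jaw": 0.9}
    - {"x": 0.2, "y": -0.1, "z": -0.3, "ax": 0, "ay": 0, "az": 0, "jaw": 0.9}
    - {"x": 0.35, "y": -0.2, "z": -0.3, "ax": 0, "ay": 0, "az": 0, "jaw": 0.9}
    - {"x": 0.5, "y": -0.3, "z": -0.3, "ax": 0, "ay": 0, "az": 0, "jaw": 0.9}
    - {"x": 0.65, "y": -0.35, "z": -0.3, "ax": 0, "ay": 0, "az": 0, "jaw": 0.9}
    - {"x": 0.8, "y": -0.4, "z": -0.3, "ax": 0, "ay": 0, "az": 0, "jaw": 0.9}
    - {"x": 0.95, "y": -0.4, "z": -0.3, "ax": 0, "ay": 0, "az": 0, "jaw": 0.9}
    - {"x": 1, "y": -0.4, "z": -0.3, "ax": 0, "ay": 0, "az": 0, "jaw": 0.9}
    - {"x": 1, "y": -0.4, "z": -0.3, "ax": 0, "ay": 0, "az": 0, "jaw": 0.9}

```text
time: 43.1
tool_pos: [289.4, 389.7, 190.7]
tcp_rot: [-3.141, 0.0, 1.942]
contact_force: [-0.3, -0.5, -0.4]
grip_width: 87.5
finger_force: 0.0
```

```bash
python3 go.py; python3 - <<'E'
from trays import *
p,d=bot.capture("top");q,e=bot.capture("side")
trays(p,d)
a=cv2.resize(p[160:340,100:360,::-1],(800,554)[0:2]) if 0 else cv2.resize(p[160:340,100:360,::-1],(430,298));b=cv2.resize(q[150:270,150:310,::-1],(397,298))
cv2.imwrite("pics/f9.png",cv2.convertScaleAbs(np.hstack([a[:,:400],b]),alpha=1.4))
E
```

```text
t 43.10 tcp [289.4 389.7 190.7] yaw 111.3 w 87.5 ff 0.0 F [-0.3 -0.5 -0.4]
top blue outline@9 [498.5 -76. ] [96.44091033935547, 207.05911254882812] 94.70655
  z>22: 400 [498.7 -68.7] [86.21278381347656, 164.74493408203125] 96.15547 mean [494.8 -53.8  33.2] zmax 42.73724310454098
  allmean [493.8 -78.   11.1] floor z 3.432780133060419
top orange outline@9 [449.5 203.8] [96.27359008789062, 206.329345703125] 110.99106
  z>22: 766 [455.6 188.2] [87.58246612548828, 148.31480407714844] 110.87901 mean [449.6 193.6  33.6] zmax 42.54055009318006
  allmean [443.3 208.6  13.5] floor z 3.045094953193825
```

View pics/f9.png

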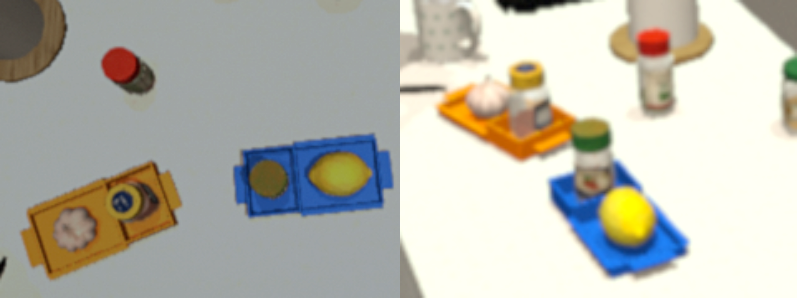

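Both kits look complete: garlic (75,228) and yellow jar (130,203) are in the orange tray, and lemon (340,173) and green jar (268,180) are in the blue. The trays and the red jar have not moved. One height check, then handing in.

```bash
python3 - <<'E'
from h import *
p,d=bot.capture("top");P=cloud("top",d);ok=True
for k,x,y,z in(("lemon",500.6,-108,62),("garlic",437,232,53),("green",493.5,-22,101),("yellow",468.5,152,100),("red",636,160,106),("honey",790,42,84),("tin",785,-118,110)):
    A=P[(np.hypot(P[...,0]-x,P[...,1]-y)<32)];A=A[A[:,2]>z-60];zt=np.percentile(A[:,2],98);B=A[A[:,2]>zt-8].mean(0);print(k,np.round(zt,1),np.round(B,1));ok&=abs(zt-z)<7
print(ok)
if ok: print(bot.close_job())
E
```

```text
lemon 62.4 [ 500.9 -111.3   58.5]
garlic 50.4 [438.3 232.5  46. ]
green 103.1 [493.9 -21.2 100.3]
yellow 101.2 [469.7 150.9  98.7]
red 108.0 [635.8 159.5 105.1]
honey 86.3 [790.1  42.1  83.3]
tin 110.1 [ 784.6 -118.   106.5]
True
the job is handed in; nothing more can be done
None
```

I handed the job in at about 43 s. The lemon and green jar are in the blue tray and the garlic and yellow jar are in the orange tray, at heights matching the compartment floors; the trays, red jar, honey jar and tin did not move.

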